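# Sound the knife block with the palette knife

## Task

Bits are wedged out of sight in two of the three gaps of the knife block. Take the palette knife from its stand and slide its blade straight down into each gap in turn, from the left one to the right one (as seen by the robot), until it either jams or goes fully home, never forcing it where it jams; then put the knife away upright, fully home, in the one gap that is clear, and let go. Leave the other things where they stand.

Things in the scene. Friction and masses are not known exactly. Their poses are not given: they have to be found in the camera images.
- knife_handle (a point): Centre of the handle of the loose palette knife (0.1 to 0.2 kg), which starts upright, blade down, in a small pale wooden stand. Handle: dark wood, 80 mm long (z, 40 mm above and below this point), 26 mm wide (x), 16 mm thick (y: grip across this). Below it a steel guard 34 x 22 mm (x, y), 8 mm high, then the blade. z points from the tip up to the handle.
- knife_tip (a point): Lower tip of the knife's blade, 128 mm below the centre of the handle on the centre line; same axes. The blade is 80 mm long from tip to guard, 28 mm wide (x), 4 mm thick (y), flat, with a half-round tip. At the start 40 mm of it is in the slot of the stand (fixed, 56 mm high): draw the knife straight up by 50 mm or more to clear it.
- knife_blade: The steel blade of the palette knife, a rigid part of the knife; origin at its tip, same axes. Pressing it against anything with more than 40 N counts as forcing it; 4 to 5 N is enough to feel a jam.
- block: Upright wooden knife block, fixed, 92 x 152 mm (x, y), 96 mm high; origin under its centre, x away from the robot, y to its left. Three like gaps in its level top, 45 mm apart along y, run straight down, each 40 mm (x) by 8 mm (y), mouth chamfered 4 mm. In one, differing by run, the blade goes fully home, 80 mm down, guard on the top. In two a hidden bit stops the tip 34 to 60 mm down.
- gap_left (a point): Centre of the mouth of the gap at the robot's left, level with the block's top; axes as the block's (the gap's length is along x, z up).
- gap_mid (a point): The same for the middle gap.
- gap_right (a point): The same for the gap at the robot's right.
- tin_2: Low round tin, 86 mm across, 40 mm high, origin at the centre of its underside; bystander between the stand and the block.
- egg_timer: Kitchen egg timer, 58 mm across, 57 mm high, origin under its centre; bystander behind the block.
- spice_jar_3: Spice jar with a lid, 45 mm across, 106 mm high, origin under its centre; bystander behind the block.
- mug_3: Speckled mug, 83 mm across, 96 mm high, origin under its centre; bystander to the right.
- jar_1: Glass jar with a black lid, 70 mm across, 101 mm high, origin under its centre; bystander at the back right.
- fork_1: Fork lying flat, 206 mm long (x), 12 mm high, origin under its centre; bystander at the right.
Mind the look-alikes: they are no part of the job. What is shaped like the part that bears knife_handle but pink or red is not meant.

How it is judged:
On the way, in this order (a step that is already met when the one before it is completed fails the run):
1. the left gap is tested: its tip more than 26 mm down in it, the blade touches what stops it (over 1 N), or it goes more than 72 mm down (((z of knife_tip in the frame of gap_left below -0.072 m and horizontal distance between knife_tip and gap_left below 0.015 m) or (z of knife_tip in the frame of gap_left below -0.026 m and horizontal distance between knife_tip and gap_left below 0.015 m and contact force between knife_blade and anything else above 1 N))), for 0.05 s.
2. the middle gap is tested: its tip more than 26 mm down in it, the blade touches what stops it (over 1 N), or it goes more than 72 mm down (((z of knife_tip in the frame of gap_mid below -0.072 m and horizontal distance between knife_tip and gap_mid below 0.015 m) or (z of knife_tip in the frame of gap_mid below -0.026 m and horizontal distance between knife_tip and gap_mid below 0.015 m and contact force between knife_blade and anything else above 1 N))), for 0.05 s.
3. the right gap is tested: its tip more than 26 mm down in it, the blade touches what stops it (over 1 N), or it goes more than 72 mm down (((z of knife_tip in the frame of gap_right below -0.072 m and horizontal distance between knife_tip and gap_right below 0.015 m) or (z of knife_tip in the frame of gap_right below -0.026 m and horizontal distance between knife_tip and gap_right below 0.015 m and contact force between knife_blade and anything else above 1 N))), for 0.05 s.
At the end, for the whole second after the job is handed in: The palette knife stands released, at rest and upright (within 7 degrees) in the clear gap, its tip at least 74 mm below the block's top (fully home is 80 mm) (((z of knife_tip in the frame of gap_left below -0.074 m and horizontal distance between knife_tip and gap_left below 0.015 m) or (z of knife_tip in the frame of gap_mid below -0.074 m and horizontal distance between knife_tip and gap_mid below 0.015 m) or (z of knife_tip in the frame of gap_right below -0.074 m and horizontal distance between knife_tip and gap_right below 0.015 m)) and angle between knife_handle's own z axis and vertical below 0.12 rad and linear speed of knife_blade below 0.02 m/s); the robot touches nothing.
It fails at once if the blade is forced: it is pressed against anything with more than 40 N (contact force between knife_blade and anything else above 40 N).
It fails at once if a bystander is pushed more than 30 mm from its place or tipped over (distance of any of tin_2, egg_timer, spice_jar_3, mug_3, jar_1, fork_1 from where it was at the start of the episode above 0.03 m or angle between any of tin_2, egg_timer, spice_jar_3, mug_3, jar_1, fork_1's own z axis and vertical above 0.5 rad).
It also fails if it takes over 70 s, if anything falls off the work surface, if the arm or the gripper's body presses on something with over 40 N, if the wrist force passes 120 N, or if a joint passes its speed limit or range.

## Robot

A 7-joint arm with a two-finger parallel gripper is mounted at the origin on a cart in front of the work surface, level with it; the furniture and walls round the work are solid. World frame = base frame: x ahead of the robot, y to its left, z up, the work surface at z = 0. Lengths are in m, angles in rad, forces in N, time in s.
With the tool pointing down it reaches from about 0.4 to 0.9 m from the base axis. Payload 5.5 kg.
Tool frame: the origin (TCP) lies on the centre line of the jaws, within the pads' length; the fingertips stand 17 mm ahead of it and the grasp point (between the pads) lies 2 mm behind it (nose_length is the z of the fingertips in the tool frame, in m); z points along the fingers, y is the direction in which the jaws open and shut (so a half turn about z gives the same grasp; the last joint's range is limited). The gripper opens to 92 mm and grips with 3 to 60 N. Pads are 19 mm wide; open, the fingers measure 130 mm over their backs; the gripper's body (75 mm by 190 mm) begins 47 mm behind the grasp point.
Start: joints at [-0.867, 0.501, -0.427, 1.55, 0.221, 1.138, -0.21], TCP at [0.277, 0.588, 0.244] pointing down, gripper open.
Joint ranges: [-2.88, 2.88], [-0.31, 2.03], [-1.54, 1.56], [0.2, 2.42], [-1.41, 4.55], [0.19, 2.02], [-2.57, 2.57]. Speed limits (rad/s): [2.57, 2.57, 3.14, 3.14, 3.14, 3.14, 3.14].

## Interface

Orientations are given as [roll, pitch, yaw] about the fixed x, y, z axes, in that order (R = Rz(yaw) Ry(pitch) Rx(roll)).
In Python, from workcell import sense, read_camera, get_calibration, hand_in, nose_length gives the robot as it stands.
- The arm moves only by the shell command python3 -m handwheel 'ROWS' [FORCE]. ROWS is JSON, one flat list of numbers, 7 for each row, row after row: the turn, a rotation vector about the tool's x, y, z in degrees, then the shift along the tool's x, y, z in mm, then the closure, from -1 (fully open) to 1 (shut). In form: [ax, ay, az, x, y, z, grip, ax, ay, az, x, y, z, grip, ...]. A call has 1 to 12 rows; each row is the pose to reach, as a shift and turn from the pose commanded when the call began, along the tool's axes at that moment; what a row does not reach only later rows make up. A row lasts 1/10 s, in which the tool goes at most 50 mm and 8.59 degrees, less where a joint would pass 70% of its speed; a pose out of reach is approached as far as the arm can. A call with a gripper value outside its range is refused whole. The fingers move at their own pace and stop on an object; FORCE is the grip in N (left out, the last holds). Time passes only in rows, so rows that repeat a pose let the fingers close. It gives the time, the measured TCP pose, the force and the opening at its end, in the units of the state.
- sense(): the state, without advancing time (a new reading comes with each control period).
- read_camera(name): name is "side" or "top" or "wrist"; returns (picture, depth): 400x640x3 uint8, red, green, blue; 400x640 float32, m along the optical axis (not along the pixel's ray), 0 where there is no reading.
- get_calibration(name): a dict with "intrinsics" (3x3 intrinsics, pixels), "D" ([k1, k2, p1, p2, k3] as OpenCV has them; the pictures are not rectified), "extrinsics" (4x4, takes a point from camera to world coordinates). Camera axes: x right, y up, looking along -z (the intrinsics and any distortion apply to the point x, -y, -z); pixel columns grow to the right and rows downward; lengths in m; the calibration is good to about 2 mm. A picture is of the moment at which its call begins: read the wrist's pose just before it. get_calibration takes no time and is no camera call; for the wrist camera it gives the pose at the moment of the call.
- hand_in(): hands the job in, once; it reports no verdict.
The state is a dict: "clock": time; "joints": joint angles; "joint_vel": joint speeds; "joint_efforts": joint torques, N m; "position": TCP position; "ee_rot": TCP orientation; "wrist_force": force on the tool from outside, world axes, zero at the start; "ft_torque": the same for the moment, N m; "grip_width": opening from 0.0 (shut) to 1.0 (fully open).
Only numpy, scipy, OpenCV 4.12 (cv2) and the standard library are available. Lean on these libraries where they do the work, as an engineer would, in place of code of your own. Each camera call takes 0.05 s, during which the arm holds its last target.

## Working session

There is one attempt and no reset: what is moved stays moved. The work goes in short steps, Python scripts to look and compute and a shell command to move; the robot and the scene stay as the last step left them, time stands still between calls to the robot, and variables do not carry over. Pictures are saved under pics/ and viewed, and the job is handed in when it is done.

```bash
mkdir -p pics; ls
python3 - <<'E'
from workcell import *
import cv2,numpy as np
s=sense();print(s);print(nose_length)
for n in("side","top","wrist"):
    p,d=read_camera(n);cv2.imwrite(f"pics/{n}0.png",p[:,:,::-1]);np.save(f"pics/{n}0.npy",d)
    c=get_calibration(n);print(n,c);np.savez(f"pics/{n}0c.npz",**c)
E
```

```text
pics
{'clock': 0.0, 'joints': array([-0.86679112,  0.5018417 , -0.42678904,  1.55148789,  0.22078965,
        1.13827561, -0.21028895]), 'joint_vel': array([-0.0004056 , -0.00016218,  0.00023943, -0.00034295,  0.00056778,
       -0.0002286 ,  0.00183752]), 'joint_efforts': array([ 1.07815024e-03, -5.66619694e+01, -5.81635416e+00, -2.79104018e+01,
       -6.87187328e-02,  3.08389042e-02,  1.72419609e-04]), 'position': array([0.2770799 , 0.58723081, 0.24266621]), 'ee_rot': array([-3.13963617e+00, -7.35034874e-05,  2.70085458e+00]), 'wrist_force': array([ 0.05030679, -0.01108953,  0.07560762]), 'ft_torque': array([ 0.01722724, -0.01355811,  0.01026441]), 'grip_width': 0.9988305778165218}
0.017
side {'intrinsics': array([[384.34627097,   0.        , 322.20527723],
       [  0.        , 384.34627097, 202.59814462],
       [  0.        ,   0.        ,   1.        ]]), 'D': array([0.01208265, 0.        , 0.        , 0.        , 0.        ]), 'extrinsics': array([[ 0.88759397,  0.3071447 , -0.34327697,  0.18177249],
       [-0.4606215 ,  0.58830153, -0.66462707, -0.95419699],
       [-0.0021
[... 436 characters left out ...]

       [-0.99955352, -0.0260762 ,  0.01458721, -0.18368781],
       [ 0.00982989,  0.17404251,  0.98468908,  1.34684832],
       [ 0.        ,  0.        ,  0.        ,  1.        ]])}
wrist {'intrinsics': array([[275.29685951,   0.        , 321.32963915],
       [  0.        , 275.29685951, 198.12018775],
       [  0.        ,   0.        ,   1.        ]]), 'D': array([-0.04425877,  0.        ,  0.        ,  0.        ,  0.        ]), 'extrinsics': array([[ 0.42638518, -0.86871137, -0.25206397,  0.20830698],
       [ 0.90454033,  0.40901006,  0.12048886,  0.61955057],
       [-0.00157334, -0.27937669,  0.96018029,  0.38286477],
       [ 0.        ,  0.        ,  0.        ,  1.        ]])}
```

View pics/side0.png

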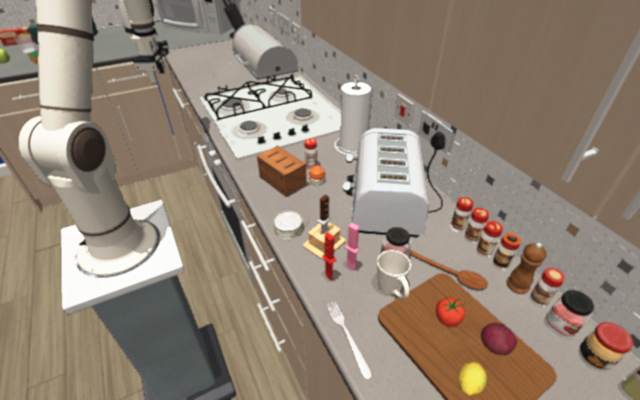

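View pics/top0.png

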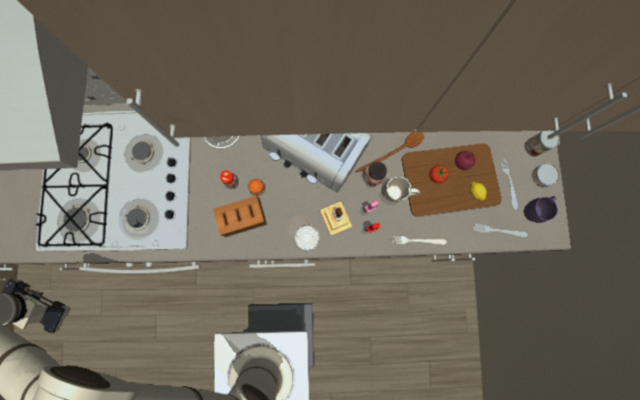

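View pics/wrist0.png

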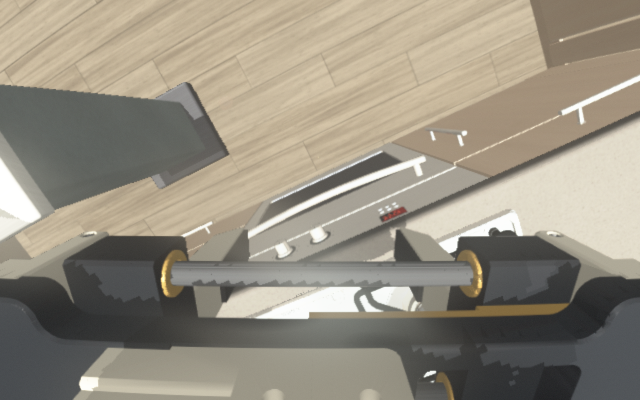

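```bash
cat > h.py <<'E'
import numpy as np,cv2
from workcell import *
def cloud(d,c,rows=None):
    K,D,T=c["intrinsics"],c["D"],c["extrinsics"]
    v,u=np.mgrid[0:d.shape[0],0:d.shape[1]]
    p=cv2.undistortPoints(np.stack([u,v],-1).reshape(-1,1,2).astype(float),K,D).reshape(*d.shape,2)
    P=np.stack([p[...,0]*d,-p[...,1]*d,-d,np.ones_like(d)],-1)
    return (P@T.T)[...,:3]
def proj(X,c):
    Ti=np.linalg.inv(c["extrinsics"]);X=np.atleast_2d(X)
    q=X@Ti[:3,:3].T+Ti[:3,3]; q=q*[1,-1,-1]
    return cv2.projectPoints(q,np.zeros(3),np.zeros(3),c["intrinsics"],c["D"])[0].reshape(-1,2)
def load(n):
    return cv2.imread(f"pics/{n}.png"),np.load(f"pics/{n}.npy"),dict(np.load(f"pics/{n}c.npz"))
def snap(n,k):
    c=get_calibration(n);p,d=read_camera(n)
    cv2.imwrite(f"pics/{k}.png",p[:,:,::-1]);np.save(f"pics/{k}.npy",d);np.savez(f"pics/{k}c.npz",**c)
    return p,d,c
E
python3 - <<'E'
from h import *
im,d,c=load("top0");W=cloud(d,c)
x=cv2.resize(im[150:260,200:420],None,fx=3.6,fy=3.6,interpolation=cv2.INTER_CUBIC);cv2.imwrite("pics/topz.png",x)
im2,d2,c2=load("side0");W2=cloud(d2,c2)
x=cv2.resize(im2[130:290,240:420],None,fx=3.7,fy=3.7,interpolation=cv2.INTER_CUBIC);cv2.imwrite("pics/sidez.png",x)
for u,v in[(240,215),(337,212),(371,207),(373,227),(307,237),(256,186),(228,178),(260,235)]:print((u,v),W[v,u].round(3))
for u,v in[(324,200),(353,228),(330,236),(283,165)]:print('s',(u,v),W2[v,u].round(3))
# block top: pts with z .085-.105
for nm,w in(("top",W),("side",W2)):
  m=(abs(w[...,2]-.096)<.008)&(w[...,0]>.3)&(w[...,0]<.9)&(abs(w[...,1])<.45)
  n,l,st,ce=cv2.connectedComponentsWithStats(m.astype(np.uint8))
  for i in range(1,n):
    if st[i,4]>80:
      P=w[l==i];r=cv2.minAreaRect((P[:,:2]*1000).astype(np.float32));print(nm,st[i],r,P[:,2].mean())
E
```

```text
(240, 215) [0.545 0.052 0.097]
(337, 212) [ 0.535 -0.265  0.181]
(371, 207) [ 0.551 -0.375  0.159]
(373, 227) [ 0.486 -0.376  0.171]
(307, 237) [ 0.471 -0.169  0.033]
(256, 186) [0.651 0.004 0.058]
(228, 178) [0.671 0.092 0.104]
(260, 235) [ 0.486 -0.001 -0.003]
s (324, 200) [ 0.534 -0.283  0.183]
s (353, 228) [ 0.557 -0.393  0.166]
s (330, 236) [ 0.493 -0.392  0.167]
s (283, 165) [0.54  0.021 0.097]
top [368 162  19  18 260] ((685.0543212890625, -412.85418701171875), (60.39937973022461, 61.84012985229492), 1.2979397773742676) 0.09940343745144202
top [ 213  196   51   40 1205] ((545.2842407226562, 58.744354248046875), (93.95777130126953, 154.50999450683594), 15.274282455444336) 0.09554564702444411
side [340 125  24   9  84] ((853.028076171875, 117.09080505371094), (34.47570037841797, 93.93319702148438), 38.62382507324219) 0.09618502379578923
side [257 145  50  32 791] ((548.38818359375, 57.9756965637207), (98.27410125732422, 158.65293884277344), 15.619723320007324) 0.09542557503524181
side [353 208  75  13 306] ((713.7656860351562, -337.6212463378906), (27.131193161010742, 209.92645263671875), 51.17937469482422) 0.09567839986663561
side [386 227  24  19 374] ((685.8598022460938, -416.8206481933594), (61.45993423461914, 61.042476654052734), 88.80403137207031) 0.09957610625188801
```

View pics/topz.png

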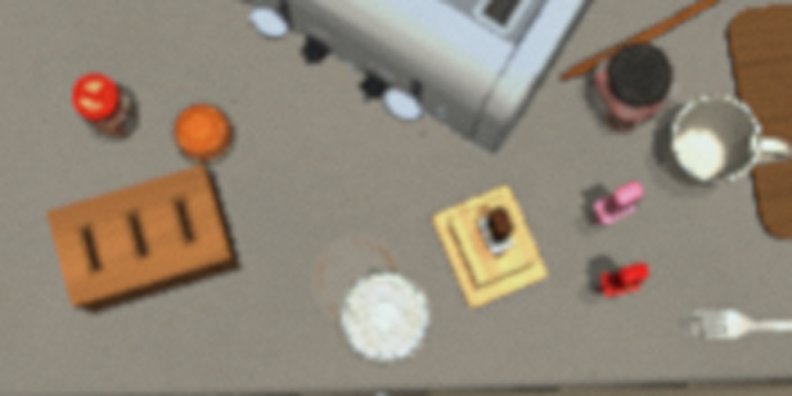

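View pics/sidez.png

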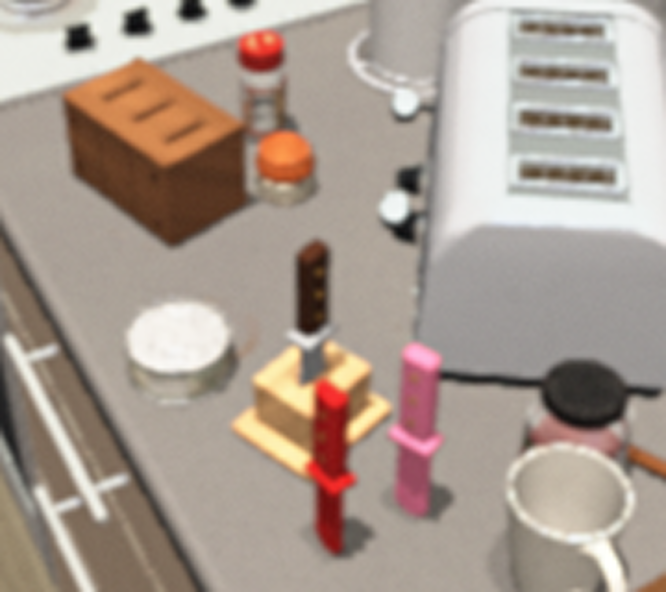

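Candidates in the top view: the dark-handled knife in the pale stand (337,213), a pink one (371,207) and a red one (373,227). The dark wood one is meant: it is in the stand, and the enlarged crop shows a steel guard and blade. Next I'll measure the stand, the knife and the toaster height.

Run:
```python
from h import *
for n in("top0","side0"):
  im,d,c=load(n);w=cloud(d,c)
  def box(nm,x0,x1,y0,y1,z0,z1):
    m=(w[...,0]>x0)&(w[...,0]<x1)&(w[...,1]>y0)&(w[...,1]<y1)&(w[...,2]>z0)&(w[...,2]<z1)
    P=w[m]
    if len(P)<5: print(n,nm,len(P));return
    print(n,nm,len(P),cv2.minAreaRect((P[:,:2]*1000).astype(np.float32)),P.mean(0).round(4),P.max(0).round(3))
  box("stand top",.45,.62,-.34,-.2,.048,.064)
  box("stand base",.43,.64,-.36,-.18,.006,.03)
  box("handle top",.49,.58,-.31,-.23,.17,.2)
  box("handle",.49,.58,-.31,-.23,.115,.2)
  box("toaster",.6,.85,-.4,-.05,.12,.4)
  box("toaster near",.6,.66,-.4,-.05,.12,.4)
  box("jar",.6,.72,.05,.15,.06,.2)
```

```text
top0 stand top 269 ((537.7804565429688, -269.94989013671875), (69.9896240234375, 60.84318542480469), 21.473045349121094) [ 0.5342 -0.268   0.0555] [ 0.58  -0.233  0.064]
top0 stand base 298 ((532.2774047851562, -272.1914367675781), (169.445556640625, 207.39999389648438), 88.48097229003906) [ 0.5316 -0.2662  0.0105] [ 0.638 -0.185  0.03 ]
top0 handle top 42 ((537.475830078125, -269.7659912109375), (24.663475036621094, 15.556608200073242), 21.07009506225586) [ 0.5372 -0.269   0.1824] [ 0.55  -0.26   0.189]
top0 handle 62 ((537.1571044921875, -269.8076171875), (25.1479434967041, 15.630460739135742), 22.12095832824707) [ 0.5352 -0.2683  0.1698] [ 0.55  -0.26   0.189]
top0 toaster 2942 ((722.682373046875, -214.4279022216797), (339.8531188964844, 175.2554473876953), 85.08193969726562) [ 0.7302 -0.2296  0.1744] [ 0.809 -0.05   0.196]
top0 toaster near 195 ((644.734130859375, -236.84756469726562), (131.8842010498047, 30.599559783935547), 89.64014434814453) [ 0.6479 -0.2677  0.1554] [ 0.66  -0.171  0.185]
top0 jar 189 ((675.658935546875, 98.10179138183594), (44.62290954589844, 43.663303375244
[... 549 characters left out ...]
 0.1802] [ 0.55  -0.267  0.186]
side0 handle 199 ((538.5484619140625, -275.870849609375), (25.231725692749023, 15.90517807006836), 14.473640441894531) [ 0.5362 -0.2789  0.1545] [ 0.55  -0.267  0.186]
side0 toaster 4418 ((741.3013305664062, -221.74403381347656), (346.0294189453125, 218.43508911132812), 88.88462829589844) [ 0.7489 -0.2653  0.1728] [ 0.85  -0.05   0.195]
side0 toaster near 280 ((645.39697265625, -244.17013549804688), (127.3860855102539, 29.097002029418945), 89.96917724609375) [ 0.6475 -0.2884  0.152 ] [ 0.66  -0.18   0.183]
side0 jar 203 ((675.65478515625, 95.33341217041016), (47.573631286621094, 43.15147018432617), 63.504844665527344) [0.6732 0.0864 0.0907] [0.699 0.12  0.11 ]
```

```bash
cat >> h.py <<'E'
from scipy.spatial.transform import Rotation as Ro
def plan(t,yaw,tilt0=True):
    s=sense();R=Ro.from_euler('xyz',s["ee_rot"]);G=Ro.from_euler('xyz',[np.pi,0,np.radians(yaw)])
    print("pos",s["position"].round(4),"rpy",np.degrees(s["ee_rot"]).round(2),"clk",round(s["clock"],2),"F",s["wrist_force"].round(2),"w",round(s["grip_width"],3))
    print("turn",np.degrees((R.inv()*G).as_rotvec()).round(2),"shift mm",(R.inv().apply(np.array(t)-s["position"])*1000).round(1),"q",s["joints"].round(2))
E
python3 -c "
from h import *
plan([.546,.058,.30],15.4)"
```

```text
pos [0.2772 0.5874 0.2429] rpy [-179.92   -0.    154.74] clk 0.15 F [-0.38  0.17 -0.05] w 0.999
turn [-4.0000e-02  1.0000e-01  1.3934e+02] shift mm [-469.  -364.2  -56.6] q [-0.87  0.5  -0.43  1.55  0.22  1.14 -0.21]
```

```bash
python3 -m handwheel '[0,0,0,-20,-15,-50,-0.5, 0,0,139,-469,-364,-57,-0.5, 0,0,139,-469,-364,-57,-0.5, 0,0,139,-469,-364,-57,-0.5, 0,0,139,-469,-364,-57,-0.5, 0,0,139,-469,-364,-57,-0.5, 0,0,139,-469,-364,-57,-0.5, 0,0,139,-469,-364,-57,-0.5, 0,0,139,-469,-364,-57,-0.5, 0,0,139,-469,-364,-57,-0.5, 0,0,139,-469,-364,-57,-0.5, 0,0,139,-469,-364,-57,-0.5]' 30; python3 -c "
from h import *
plan([.546,.058,.30],15.4)"
```

```text
clock: 1.35
position: [0.5369, 0.0758, 0.3003]
ee_rot: [3.142, -0.0, 1.045]
wrist_force: [0.5, 0.3, -1.2]
grip_width: 0.753
pos [0.5369 0.0758 0.3003] rpy [ 1.800e+02 -1.000e-02  5.987e+01] clk 1.35 F [ 0.54  0.33 -1.23] w 0.753
turn [-0.000e+00 -1.000e-02  4.447e+01] shift mm [-10.8  16.8   0.3] q [-0.25  0.22  0.07  1.77 -0.02  1.15 -0.7 ]
```

```bash
python3 -m handwheel '[0,0,44,-11,17,0,-0.5,0,0,44,-11,17,0,-0.5,0,0,44,-11,17,0,-0.5,0,0,44,-11,17,0,-0.5,0,0,44,-11,17,0,-0.5,0,0,44,-11,17,0,-0.5,0,0,44,-11,17,0,-0.5,0,0,44,-11,17,0,-0.5]'; python3 -c "
from h import *
snap('wrist','w1')
plan([.546,.058,.30],15.4)"
```

```text
clock: 2.15
position: [0.5456, 0.0598, 0.3001]
ee_rot: [-3.141, 0.0, 0.286]
wrist_force: [0.4, 0.2, -0.1]
grip_width: 0.75
pos [0.5457 0.0598 0.3002] rpy [-1.7999e+02  1.0000e-02  1.6350e+01] clk 2.2 F [-0.4  -0.1   0.61] w 0.746
turn [-0.01  0.01  0.95] shift mm [-0.2  1.8  0.2] q [-0.31  0.24  0.18  1.76 -0.05  1.15 -1.4 ]
```

View pics/w1.png

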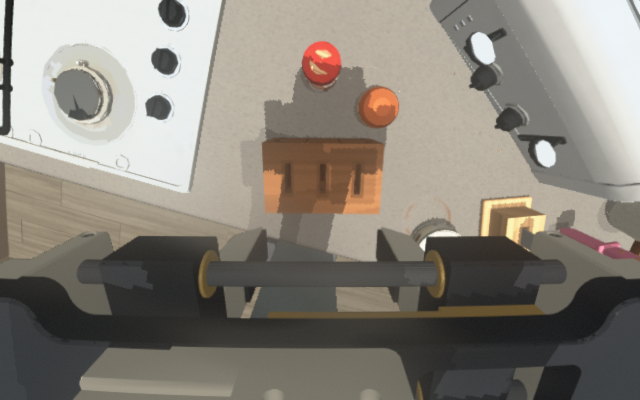

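The wrist view shows the block at about (323,176), with gap mouths at columns 289, 323 and 357, rows about 163-195. Now I'll measure them.

```bash
cat >> h.py <<'E'
def ray(uv,c,z):
    uv=np.atleast_2d(np.array(uv,float));p=cv2.undistortPoints(uv.reshape(-1,1,2),c["intrinsics"],c["D"]).reshape(-1,2)
    T=c["extrinsics"];r=np.c_[p[:,0],-p[:,1],-np.ones(len(p))]@T[:3,:3].T
    t=(z-T[2,3])/r[:,2];return T[:3,3]+r*t[:,None]
E
cat > gaps.py <<'E'
from h import *
import sys
im,d,c=load(sys.argv[1]);w=cloud(d,c)
m=(abs(w[...,2]-.096)<.008)&(abs(w[...,0]-.546)<.1)&(abs(w[...,1]-.058)<.12)
n,l,st,ce=cv2.connectedComponentsWithStats(m.astype(np.uint8));i=1+st[1:,4].argmax()
cs=cv2.findContours((l==i).astype(np.uint8),cv2.RETR_EXTERNAL,cv2.CHAIN_APPROX_NONE)[0][0].reshape(-1,2)
X=ray(cs,c,.096);r=cv2.minAreaRect((X[:,:2]*1000).astype(np.float32));print("block",r,w[l==i][:,2].mean())
f=np.zeros(im.shape[:2],np.uint8);cv2.drawContours(f,[cs.reshape(-1,1,2)],-1,1,-1)
g=im.max(2).astype(int);f=cv2.erode(f,np.ones((7,7)))
thr=np.median(g[f>0])*.5
gm=((g<thr)&(f>0)).astype(np.uint8)
n,l,st,ce=cv2.connectedComponentsWithStats(gm)
for k in range(1,n):
  if st[k,4]>15:
    v,u=np.nonzero(l==k);X=ray(np.c_[u,v],c,.096)[:,:2]*1000
    print(st[k],cv2.minAreaRect(X.astype(np.float32)))
u0,v0=cs.min(0)-10;u1,v1=cs.max(0)+10
cv2.imwrite("pics/"+sys.argv[1]+"z.png",cv2.resize(im[v0:v1,u0:u1],None,fx=5,fy=5,interpolation=cv2.INTER_CUBIC))
E
python3 gaps.py w1; python3 gaps.py top0
```

```text
block ((545.9159545898438, 58.38911437988281), (92.8008041381836, 152.04811096191406), 15.691060066223145) 0.09482564744548043
block ((544.918701171875, 58.212371826171875), (93.81660461425781, 154.034912109375), 15.518218994140625) 0.09554564702444411
```

View pics/w1z.png

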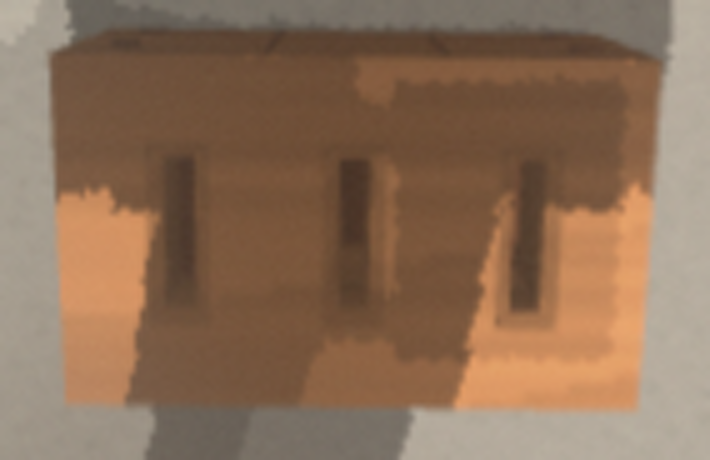

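Run:
```python
from h import *
im,d,c=load("w1")
import re
w=cloud(d,c)
m=(abs(w[...,2]-.096)<.008)&(abs(w[...,0]-.546)<.1)&(abs(w[...,1]-.058)<.12)
n,l,st,ce=cv2.connectedComponentsWithStats(m.astype(np.uint8));i=1+st[1:,4].argmax()
u0,v0=st[i,:2]-10
# mouth outer-chamfer corners + inner slits, crop px
for nm,q,z in[("L in",[[163,155],[197,157],[193,306],[163,305]],.092),("M in",[[340,158],[371,160],[369,308],[339,307]],.092),("R in",[[515,160],[546,160],[540,312],[510,311]],.092),
 ("L out",[[148,147],[208,147],[204,322],[152,322]],.096),("R out",[[503,152],[560,152],[554,326],[496,326]],.096)]:
  X=ray(np.array(q)/5.-.4+[u0,v0],c,z);print(nm,(X.mean(0)*1000).round(1))
b=np.array([545.9,58.4]);a=np.radians(15.7)
for k in(45,0,-45):print((b+k*np.array([-np.sin(a),np.cos(a)])).round(1))
```

```text
L in [533.8 101.9  92. ]
M in [545.9  58.2  92. ]
R in [557.9  15.2  92. ]
L out [533.6 101.7  96. ]
R out [557.7  15.5  96. ]
[533.7 101.7]
[545.9  58.4]
[558.1  15.1]
```

Block centre and slit centres agree to within 0.3 mm. Next, the knife.

```bash
python3 -c "
from h import *
plan([.538,-.271,.30],21)"
```

```text
pos [0.5457 0.0598 0.3002] rpy [-1.7999e+02  1.0000e-02  1.6350e+01] clk 2.2 F [-0.4  -0.1   0.61] w 0.746
turn [-0.01  0.01 -4.65] shift mm [-1.005e+02  3.153e+02  2.000e-01] q [-0.31  0.24  0.18  1.76 -0.05  1.15 -1.4 ]
```

```bash
python3 -m handwheel '[0,0,-5,-101,315,0,-0.5,0,0,-5,-101,315,0,-0.5,0,0,-5,-101,315,0,-0.5,0,0,-5,-101,315,0,-0.5,0,0,-5,-101,315,0,-0.5,0,0,-5,-101,315,0,-0.5,0,0,-5,-101,315,0,-0.5,0,0,-5,-101,315,0,-0.5,0,0,-5,-101,315,0,-0.5,0,0,-5,-101,315,0,-0.5,0,0,-5,-101,315,0,-0.5,0,0,-5,-101,315,0,-0.5]'; python3 -c "
from h import *
im,d,c=snap('wrist','w2')
w=cloud(d,c)
plan([.538,-.271,.30],21)
for lo,hi in((.176,.192),(.11,.192),(.09,.108),(.05,.062)):
  m=(w[...,2]>lo)&(w[...,2]<hi)&(abs(w[...,0]-.538)<.06)&(abs(w[...,1]+.272)<.06);P=w[m];print(lo,len(P),cv2.minAreaRect((P[:,:2]*1000).astype(np.float32)) if len(P) else 0,P.mean(0),P[:,2].max())
"
```

```text
clock: 3.4
position: [0.5372, -0.2694, 0.3003]
ee_rot: [-3.141, -0.0, 0.373]
wrist_force: [-0.2, 0.6, 0.1]
grip_width: 0.751
pos [ 0.5372 -0.2697  0.3004] rpy [-1.7999e+02 -2.0000e-02  2.1340e+01] clk 3.45 F [ 0.13  1.47 -0.12] w 0.752
turn [-0.01 -0.02  0.34] shift mm [0.3 1.5 0.4] q [ 0.15  0.34  0.35  1.64 -0.12  1.18 -0.67]
0.176 379 ((538.3932495117188, -272.27789306640625), (24.634624481201172, 14.937102317810059), 21.124114990234375) [ 0.53892474 -0.27189418  0.18175533] 0.18456960826805685
0.11 554 ((538.55322265625, -272.3009033203125), (24.84709930419922, 15.8136625289917), 23.228790283203125) [ 0.54207533 -0.27061391  0.17065939] 0.18456960826805685
0.09 152 ((538.2855224609375, -271.93023681640625), (32.81681442260742, 21.325307846069336), 22.289501190185547) [ 0.54645635 -0.26817585  0.10241573] 0.10449394144753416
0.05 1509 ((537.578125, -272.6534423828125), (69.73641967773438, 60.055850982666016), 21.540180206298828) [ 0.54209141 -0.27057707  0.05506489] 0.06152326606196029
```

View pics/w2.png

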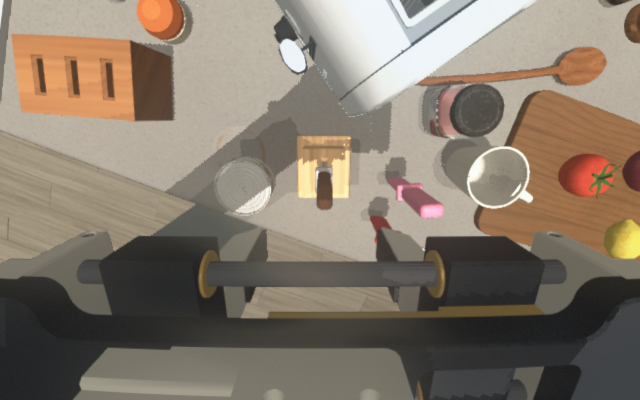

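The wrist view shows the dark handle top at (325,190) above the stand, with pink (430,210) and red (380,228) off to the right. The knife is at (538,-272) mm, yaw 21.4°.

```bash
python3 -m handwheel '[0,0,0,0,1,30,-0.5,0,0,0,0,2,60,-0.5,0,0,0,0,2.5,75,-0.5,0,0,0,0,2.5,75,-0.5,0,0,0,0,2.5,75,-0.5]'; python3 -c "
from h import *
plan([.5382,-.2722,.148],21.4)
"
```

```text
clock: 3.95
position: [0.5381, -0.2733, 0.2259]
ee_rot: [3.141, -0.0, 0.37]
wrist_force: [0.3, 0.2, 0.8]
grip_width: 0.749
pos [ 0.5381 -0.2733  0.2259] rpy [ 1.7998e+02 -2.0000e-02  2.1230e+01] clk 3.95 F [0.29 0.22 0.85] w 0.749
turn [ 0.02 -0.02 -0.17] shift mm [ 0.5 -1.  77.9] q [ 0.17  0.41  0.34  1.71 -0.15  1.04 -0.64]
```

```bash
python3 -m handwheel '[0,0,0,0.5,-1,25,-0.5,0,0,0,0.5,-1,50,-0.5,0,0,0,0.5,-1,78,-0.5,0,0,0,0.5,-1,78,-0.5,0,0,0,0.5,-1,78,-0.5,0,0,0,0.5,-1,78,-0.5]'; python3 -c "
from h import *
plan([.5382,-.2722,.148],21.4)
"
```

```text
clock: 4.55
position: [0.5392, -0.273, 0.1496]
ee_rot: [3.139, -0.003, 0.37]
wrist_force: [0.4, -0.7, -0.5]
grip_width: 0.75
pos [ 0.5392 -0.273   0.1496] rpy [ 1.7985e+02 -1.5000e-01  2.1200e+01] clk 4.55 F [ 0.38 -0.69 -0.46] w 0.75
turn [ 0.15 -0.15 -0.2 ] shift mm [-0.7 -1.2  1.6] q [ 0.19  0.5   0.31  1.77 -0.19  0.89 -0.62]
```

```bash
python3 -m handwheel '[0,0,0,-0.5,-1,1,0.2,0,0,0,-0.5,-1,1,0.7,0,0,0,-0.5,-1,1,1,0,0,0,-0.5,-1,1,1,0,0,0,-0.5,-1,1,1,0,0,0,-0.5,-1,1,1]' 45; python3 -c "
from h import *
plan([.5382,-.2722,.148],21.4)
print(sense()['ft_torque'])
"
```

```text
clock: 5.15
position: [0.5369, -0.2714, 0.1462]
ee_rot: [-3.142, 0.0, 0.37]
wrist_force: [0.2, 1.2, 0.2]
grip_width: 0.283
pos [ 0.5369 -0.2714  0.1462] rpy [-180.      0.     21.21] clk 5.15 F [0.18 1.23 0.23] w 0.283
turn [-0.    0.   -0.19] shift mm [ 1.   1.2 -1.8] q [ 0.19  0.51  0.31  1.78 -0.19  0.89 -0.62]
[-0.00146253  0.11784152 -0.02293936]
```

```bash
python3 -m handwheel '[0,0,0,0,0,0,1,0,0,0,0,0,0,1,0,0,0,0,0,0,1,0,0,0,0,0,0,1]' 45; python3 -c "
from h import *
plan([.5382,-.2722,.148],21.4)
print(sense()['ft_torque'])
"
```

```text
clock: 5.55
position: [0.5368, -0.2714, 0.1461]
ee_rot: [-3.142, 0.0, 0.37]
wrist_force: [0.1, -0.5, -0.2]
grip_width: 0.171
pos [ 0.5368 -0.2714  0.1461] rpy [-1.800e+02  1.000e-02  2.121e+01] clk 5.55 F [ 0.12 -0.51 -0.23] w 0.171
turn [-0.    0.01 -0.19] shift mm [ 1.   1.2 -1.9] q [ 0.19  0.51  0.31  1.78 -0.19  0.89 -0.62]
[-0.0516967   0.15536137 -0.06316469]
```

```bash
python3 -m handwheel '[0,0,0,0,0,-10,1,0,0,0,0,0,-25,1,0,0,0,0,0,-40,1,0,0,0,0,0,-60,1,0,0,0,0,0,-90,1,0,0,0,0,0,-125,1,0,0,0,0,0,-125,1,0,0,0,0,0,-125,1]' 45; python3 -c "
from h import *
plan([.5337,.1017,.27],15.7)
print(sense()['ft_torque'])
snap('side','s3');snap('wrist','w3');snap('top','t3')
im=cv2.imread('pics/s3.png');cv2.imwrite('pics/s3z.png',cv2.resize(im[100:300,200:440],None,fx=3,fy=3,interpolation=cv2.INTER_CUBIC))
"
```

```text
clock: 6.35
position: [0.5376, -0.2717, 0.2735]
ee_rot: [3.139, -0.003, 0.37]
wrist_force: [-0.2, -0.0, -1.5]
grip_width: 0.169
pos [ 0.5376 -0.2717  0.2735] rpy [ 1.7988e+02 -1.7000e-01  2.1210e+01] clk 6.35 F [-0.21 -0.02 -1.51] w 0.169
turn [ 0.11 -0.17  5.51] shift mm [ 131.4 -349.5    3.2] q [ 0.15  0.36  0.35  1.67 -0.14  1.13 -0.66]
[-0.04802238  0.19563724 -0.03096678]
```

View pics/s3z.png

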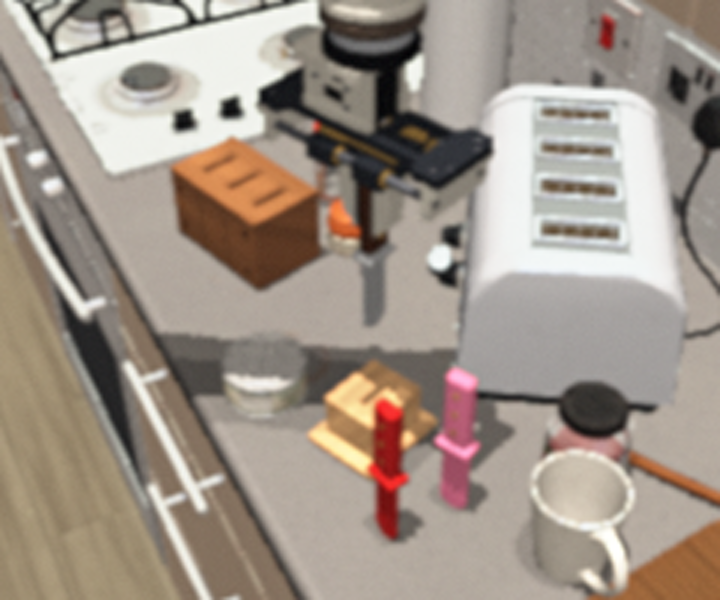

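View pics/w3.png

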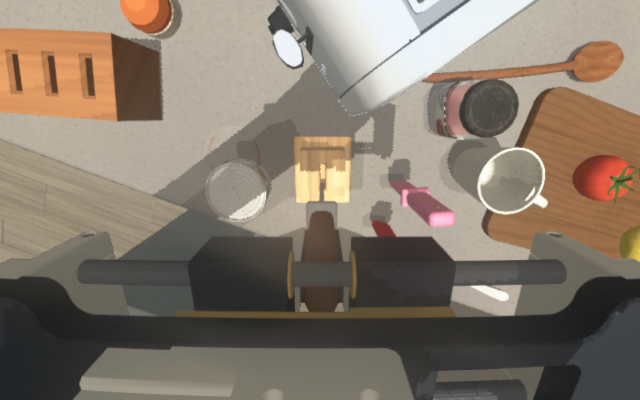

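The side view shows the knife drawn out of the stand and upright in the jaws, tip at crop (372,322). The bystanders look undisturbed. Next I'll carry it over to the left gap.

```bash
python3 -m handwheel '[0,0,0,40,-100,0,1,0,0,5.4,130,-348,3,1,0,0,5.4,130,-348,3,1,0,0,5.4,130,-348,3,1,0,0,5.4,130,-348,3,1,0,0,5.4,130,-348,3,1,0,0,5.4,130,-348,3,1,0,0,5.4,130,-348,3,1,0,0,5.4,130,-348,3,1,0,0,5.4,130,-348,3,1,0,0,5.4,130,-348,3,1,0,0,5.4,130,-348,3,1]'; python3 -c "
from h import *
plan([.5325,.1021,.27],15.7)
print(sense()['ft_torque'])
snap('side','s4');snap('wrist','w4');snap('top','t4')
im=cv2.imread('pics/s4.png');cv2.imwrite('pics/s4z.png',cv2.resize(im[90:210,200:360],None,fx=5,fy=5,interpolation=cv2.INTER_CUBIC))
"
```

```text
clock: 7.7
position: [0.5322, 0.0981, 0.268]
ee_rot: [3.141, 0.001, 0.273]
wrist_force: [-0.2, 0.1, -1.2]
grip_width: 0.172
pos [0.5322 0.0981 0.268 ] rpy [1.7997e+02 4.0000e-02 1.5640e+01] clk 7.7 F [-0.19  0.11 -1.17] w 0.172
turn [ 0.03  0.04 -0.06] shift mm [ 1.3 -3.8 -2. ] q [-0.38  0.25  0.18  1.82 -0.05  1.08 -1.48]
[-0.08071844  0.18009517  0.03108566]
```

View pics/s4z.png

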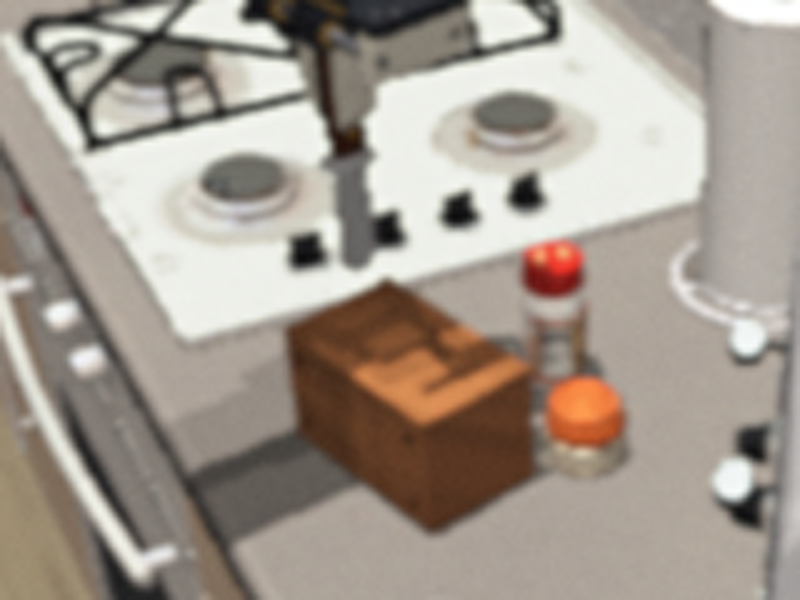

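View pics/w4.png

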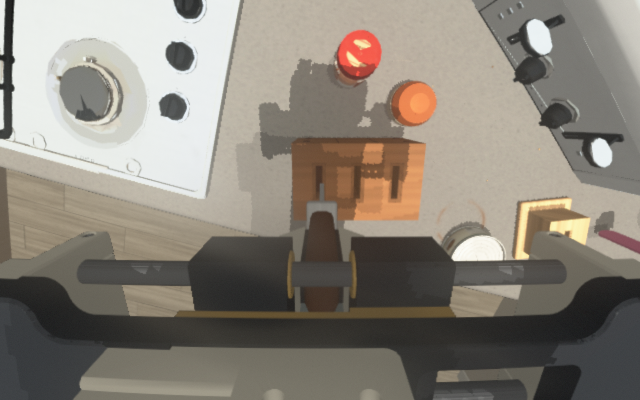

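```bash
python3 gaps.py w4
python3 - <<'E'
from h import *
im,d,c=load("w4")
cv2.imwrite("pics/w4zz.png",cv2.resize(im[130:230,275:435],None,fx=5,fy=5,interpolation=cv2.INTER_CUBIC))
T=np.array([.5322,.0981,.268]);a=np.radians(15.64);tx=np.array([np.cos(a),np.sin(a),0])
for h in(.130,.09,.05):print((proj(T+tx*.0011-[0,0,h],c)-[275,130])*5)
w=cloud(d,c);m=(w[...,2]>.13)&(w[...,2]<.21)&(abs(w[...,0]-.54)<.06)&(abs(w[...,1]-.098)<.03)
P=w[m];s=(P-T)[:,:2]@np.array([[np.cos(a),np.sin(a)],[np.sin(a),-np.cos(a)]]).T*1000
for lo,hi in((.135,.15),(.15,.165),(.165,.18),(.18,.19),(.19,.21)):
  k=(P[:,2]>lo)&(P[:,2]<hi)
  if k.sum()>3:print(lo,k.sum(),s[k].min(0).round(1),s[k].max(0).round(1))
b=np.array([545.9,58.4])
E
```

```text
block ((545.588134765625, 58.630123138427734), (92.21624755859375, 151.32760620117188), 15.772439956665039) 0.0948212264037519
[[231.97726993 317.31739364]]
[[232.23237966 377.185524  ]]
[[232.58378652 459.67987312]]
0.15 15 [14.1 -1.4] [14.6  1.5]
0.165 14 [14.1 -1.3] [14.7  1.4]
0.18 13 [14.3 -1.2] [14.9  1.3]
0.19 32 [13.6 -1.9] [15.2  2.1]
```

View pics/w4zz.png

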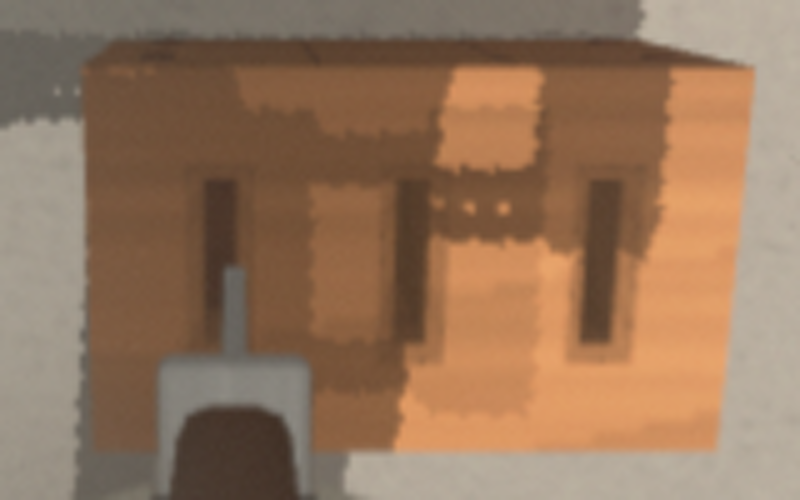

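```bash
python3 -m handwheel '[0,0,0,1.5,-3.3,10,1,0,0,0,1.5,-3.3,25,1,0,0,0,1.5,-3.3,36,1,0,0,0,1.5,-3.3,36,1,0,0,0,1.5,-3.3,36,1]'; python3 -c "
from h import *
plan([.5330,.1017,.22],15.7)
"
```

```text
clock: 8.35
position: [0.5326, 0.1035, 0.2319]
ee_rot: [3.142, 0.001, 0.276]
wrist_force: [0.3, 0.2, -0.7]
grip_width: 0.171
pos [0.5326 0.1035 0.2319] rpy [1.80e+02 5.00e-02 1.58e+01] clk 8.35 F [ 0.32  0.21 -0.73] w 0.171
turn [0.   0.05 0.1 ] shift mm [-0.1  1.9 11.9] q [-0.39  0.29  0.17  1.85 -0.06  1.   -1.48]
```

```bash
python3 -m handwheel '[0,0,0,0,1.7,0,1,0,0,0,0,1.7,0,1,0,0,0,0,1.7,0,1]'; python3 -c "
from h import *
plan([.5330,.1017,.22],15.7)
"
```

```text
clock: 8.65
position: [0.5335, 0.1019, 0.2328]
ee_rot: [-3.142, -0.001, 0.276]
wrist_force: [-0.2, 0.9, -0.9]
grip_width: 0.174
pos [0.5335 0.1019 0.2328] rpy [-1.800e+02 -6.000e-02  1.579e+01] clk 8.65 F [-0.2   0.93 -0.88] w 0.174
turn [-0.   -0.06  0.09] shift mm [-0.6  0.1 12.8] q [-0.38  0.29  0.17  1.85 -0.06  1.   -1.48]
```

```bash
python3 -m handwheel '[0,0,0,-0.5,0,4,1,0,0,0,-0.5,0,8,1,0,0,0,-0.5,0,12,1,0,0,0,-0.5,0,16,1,0,0,0,-0.5,0,20,1,0,0,0,-0.5,0,24,1,0,0,0,-0.5,0,24,1]' 20; python3 -c "
from h import *
plan([.5330,.1017,.146],15.7)
"
```

```text
clock: 9.35
position: [0.5322, 0.1018, 0.2074]
ee_rot: [-3.142, 0.001, 0.276]
wrist_force: [-0.2, 0.5, -1.4]
grip_width: 0.172
pos [0.5322 0.1018 0.2074] rpy [-1.800e+02  8.000e-02  1.581e+01] clk 9.35 F [-0.16  0.45 -1.39] w 0.172
turn [-0.    0.08  0.11] shift mm [ 0.8  0.3 61.4] q [-0.38  0.32  0.17  1.88 -0.07  0.95 -1.47]
```

```bash
python3 -m handwheel '[0,0,0,0.3,0,2,1,0,0,0,0.3,0,4,1,0,0,0,0.3,0,6,1]'|egrep 'pos|force';python3 -m handwheel '[0,0,0,0,0,1.5,1,0,0,0,0,0,3,1]'|egrep 'pos|force'
```

```text
position: [0.5331, 0.102, 0.2022]
wrist_force: [0.1, -0.2, -0.6]
position: [0.533, 0.1019, 0.1991]
wrist_force: [0.8, 0.3, -0.7]
```

```bash
python3 -m handwheel '[0,0,0,0,0,1.5,1,0,0,0,0,0,3,1,0,0,0,0,0,4,1]'|egrep 'pos|force'
```

```text
position: [0.5329, 0.1019, 0.1951]
wrist_force: [-0.4, 0.7, -0.8]
```

```bash
python3 -m handwheel '[0,0,0,0,0,1.5,1,0,0,0,0,0,3,1]'|egrep 'pos|force'
```

```text
position: [0.5331, 0.102, 0.1922]
wrist_force: [-0.1, -0.3, -1.3]
```

```bash
python3 -m handwheel '[0,0,0,0,0,1.5,1,0,0,0,0,0,3,1]'|egrep 'pos|force'
```

```text
position: [0.533, 0.102, 0.1891]
wrist_force: [0.2, 0.1, -1.5]
```

```bash
python3 -m handwheel '[0,0,0,0,0,1.5,1,0,0,0,0,0,3,1]'|egrep 'pos|force'
```

```text
position: [0.5339, 0.1021, 0.1877]
wrist_force: [-2.0, 0.5, 14.7]
```

```bash
python3 -m handwheel '[0,0,0,0,0,1.5,1,0,0,0,0,0,3,1]'|egrep 'pos|force'
```

```text
position: [0.5362, 0.1027, 0.187]
wrist_force: [-0.7, 0.2, 22.6]
```

```bash
python3 -m handwheel '[0,0,0,0,0,1.5,1,0,0,0,0,0,3,1]'|egrep 'pos|force'
```

```text
position: [0.5383, 0.1033, 0.1857]
wrist_force: [-0.3, 0.3, 27.3]
```

Jam felt at TCP z = 0.188, so the tip is about 38 mm down. I pressed too far by sending several calls in one batch (27 N, still under 40 N). I'm backing off now and will make single calls from here on.

```bash
python3 -m handwheel '[0,0,0,0,0,-5,1,0,0,0,0,0,-10,1,0,0,0,0,0,-15,1,0,0,0,0,0,-15,1]' 20; python3 -c "
from h import *
plan([.5330,.1017,.232],15.7)
"
```

```text
clock: 11.55
position: [0.5331, 0.1019, 0.1955]
ee_rot: [-3.142, -0.0, 0.276]
wrist_force: [-0.1, 0.7, -1.6]
grip_width: 0.17
pos [0.5331 0.1019 0.1955] rpy [-1.800e+02 -1.000e-02  1.581e+01] clk 11.55 F [-0.07  0.69 -1.58] w 0.17
turn [-0.   -0.01  0.11] shift mm [ -0.1   0.2 -36.5] q [-0.38  0.33  0.17  1.89 -0.07  0.93 -1.47]
```

Force is free again. Lifting out and checking the knife in the hand.

```bash
python3 -m handwheel '[0,0,0,0,0,-10,1,0,0,0,0,0,-20,1,0,0,0,0,0,-35,1,0,0,0,0,0,-55,1,0,0,0,0,0,-62,1,0,0,0,0,0,-62,1,0,0,0,0,0,-62,1]' 40
cat > blade.py <<'E'
from h import *
import sys
k=sys.argv[1]
s0=sense();im,d,c=snap('wrist','w'+k);snap('side','s'+k)
T=s0['position'];a=s0['ee_rot'][2];w=cloud(d,c)
L=(w-T)@np.array([[np.cos(a),np.sin(a),0],[np.sin(a),-np.cos(a),0],[0,0,-1]]).T*1000
for lo,hi in((28,36),(45,60),(60,75),(75,90),(90,105),(105,120),(120,130)):
  m=(L[...,2]>lo)&(L[...,2]<hi)&(abs(L[...,0])<25)&(abs(L[...,1])<14);P=L[m]
  if len(P)>3:print(lo,len(P),P.min(0).round(1),P.max(0).round(1),'mid y',P[:,1].mean().round(2))
i=cv2.imread(f'pics/s{k}.png');cv2.imwrite(f'pics/s{k}z.png',cv2.resize(i[90:210,200:360],None,fx=4,fy=4,interpolation=cv2.INTER_CUBIC))
cv2.imwrite(f'pics/w{k}z.png',cv2.resize(im[120:240,240:440,::-1],None,fx=3,fy=3,interpolation=cv2.INTER_CUBIC))
# side-cloud blade in tool frame
i,d2,c2=load('s'+k);w2=cloud(d2,c2)
L=(w2-T)@np.array([[np.cos(a),np.sin(a),0],[np.sin(a),-np.cos(a),0],[0,0,-1]]).T*1000
m=(L[...,2]>50)&(L[...,2]<140)&(abs(L[...,0])<25)&(abs(L[...,1])<14)&(w2[...,2]>.105);P=L[m]
if len(P)>3:print('side',len(P),P.min(0).round(1),P.max(0).round(1))
E
python3 blade.py 5;python3 -c "
from h import *
plan([.5452,.0584,.255],15.7)
"
```

```text
clock: 12.25
position: [0.5325, 0.1018, 0.2568]
ee_rot: [-3.141, 0.001, 0.276]
wrist_force: [-1.0, -0.1, -0.9]
grip_width: 0.172
28 81 [ 6.8 -7.7 28. ] [12.   7.8 35.9] mid y -0.41
45 27 [ 11.1 -10.9  45.2] [14.8  9.7 58.5] mid y -1.14
60 25 [ 9.7 -1.9 60. ] [10.9  2.1 73.1] mid y -0.01
75 16 [ 9.1 -1.1 75.8] [10.2  1.4 88.2] mid y 0.15
90 15 [ 8.4 -1.2 90.2] [  9.5   1.5 104.1] mid y 0.07
105 12 [  7.7  -1.3 107.5] [  8.5   1.6 118. ] mid y 0.18
side 144 [-18.4  -2.   54.2] [ 14.4   7.4 128.6]
pos [0.5322 0.1018 0.2562] rpy [-1.7999e+02  1.2000e-01  1.5810e+01] clk 12.35 F [-0.65  0.67  0.35] w 0.174
turn [-0.    0.12  0.11] shift mm [ 0.7 45.3  1.2] q [-0.39  0.26  0.18  1.83 -0.05  1.06 -1.48]
```

View pics/s5z.png

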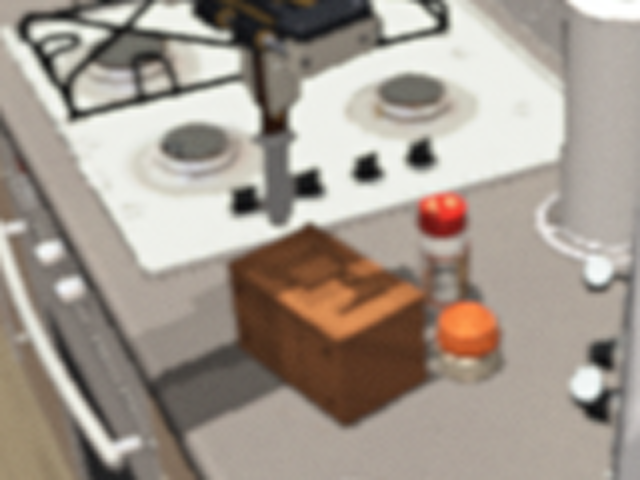

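View pics/w5z.png

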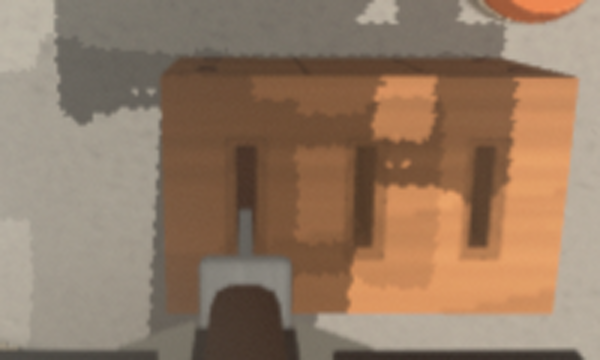

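The wrist cloud shows the blade has pivoted about 2.7° in the jaws, tip towards the robot. I'll cancel this with a wrist turn over the middle gap and grip harder.

```bash
python3 -m handwheel '[0,1,0,0.5,15,0,1,0,2.7,0,1.5,35,0,1,0,2.7,0,1.5,45,0,1,0,2.7,0,1.5,45,0,1,0,2.7,0,1.5,45,0,1]' 50; python3 blade.py 6;python3 -c "
from h import *
plan([.5452,.0584,.255],15.7)
"
```

```text
clock: 12.85
position: [0.5465, 0.0597, 0.2569]
ee_rot: [-3.141, -0.046, 0.276]
wrist_force: [-0.9, -0.0, -0.9]
grip_width: 0.174
28 82 [ 8.3 -7.7 28. ] [13.3  7.9 35.9] mid y 0.09
45 23 [ 13.6 -10.3  45. ] [16.8  9.7 59.7] mid y -1.36
60 21 [12.9 -1.9 61.2] [13.9  2.  72.3] mid y -0.16
75 18 [12.7 -1.9 75.2] [13.9  1.4 88.9] mid y -0.06
90 15 [13.3 -1.2 90.2] [ 13.6   1.5 103.3] mid y 0.22
105 12 [ 13.1  -1.3 105.5] [ 13.8   1.6 117.8] mid y 0.14
side 144 [-12.8  -2.1  51.6] [ 17.2   8.3 126.7]
pos [0.5465 0.0603 0.257 ] rpy [-179.96   -2.66   15.89] clk 12.95 F [-0.17 -0.48 -0.65] w 0.17
turn [-0.04 -2.66  0.19] shift mm [-1.9  1.5  1.9] q [-0.32  0.25  0.2   1.85 -0.07  1.01 -1.39]
```

View pics/w6z.png

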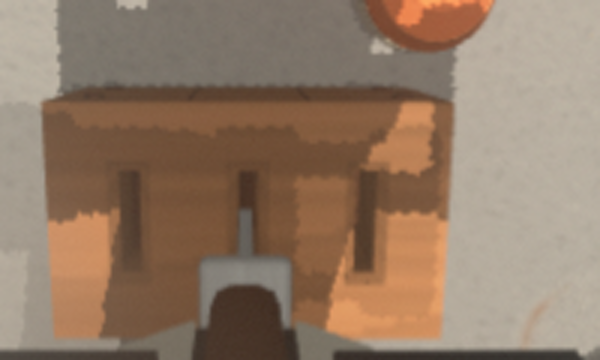

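```bash
python3 -m handwheel '[0,0,0,-0.6,1.6,10,1,0,0,0,-1.1,1.6,20,1,0,0,0,-1.1,1.6,20,1,0,0,0,-1.1,1.6,20,1]' 50; python3 -c "
from h import *
plan([.5462,.0586,.232],15.7)
"
```

```text
clock: 13.35
position: [0.5465, 0.0576, 0.2364]
ee_rot: [-3.141, -0.046, 0.276]
wrist_force: [-0.2, -0.1, -0.7]
grip_width: 0.172
pos [0.5465 0.0576 0.2364] rpy [-179.99   -2.61   15.82] clk 13.35 F [-0.18 -0.06 -0.71] w 0.172
turn [-0.01 -2.61  0.12] shift mm [-0.2 -1.   4.4] q [-0.32  0.27  0.2   1.87 -0.07  0.96 -1.38]
```

```bash
python3 -m handwheel '[0,0,0,-0.3,-0.8,4,1,0,0,0,-0.5,-0.8,8,1,0,0,0,-0.7,-0.8,12,1,0,0,0,-0.9,-0.8,15,1,0,0,0,-1,-0.8,18,1,0,0,0,-1.1,-0.8,21,1,0,0,0,-1.2,-0.8,24,1]' ; python3 -c "
from h import *
plan([.5462,.0586,.2],15.7)
"
```

```text
clock: 14.05
position: [0.5467, 0.0582, 0.213]
ee_rot: [-3.142, -0.047, 0.276]
wrist_force: [-0.0, -0.2, -1.2]
grip_width: 0.174
pos [0.5467 0.0582 0.213 ] rpy [-180.     -2.7    15.81] clk 14.05 F [-0.01 -0.16 -1.21] w 0.174
turn [-0.   -2.7   0.11] shift mm [-1.  -0.5 12.9] q [-0.32  0.3   0.2   1.89 -0.08  0.91 -1.38]
```

Tip about 13 mm down, with no contact. I'll continue in small steps.

```bash
python3 -m handwheel '[0,0,0,-0.3,0,2.5,1,0,0,0,-0.6,0,5,1,0,0,0,-0.8,0,7.5,1,0,0,0,-0.9,0,10,1,0,0,0,-1,0,12,1,0,0,0,-1,0,12,1]' |egrep 'pos|force'
```

```text
position: [0.5461, 0.0581, 0.2008]
wrist_force: [0.5, -0.4, -0.5]
```

```bash
python3 -m handwheel '[0,0,0,-0.1,0,2,1,0,0,0,-0.2,0,4,1,0,0,0,-0.3,0,6,1,0,0,0,-0.3,0,7,1]' |egrep 'pos|force'
```

```text
position: [0.5461, 0.0581, 0.1938]
wrist_force: [0.2, 0.5, -1.7]
```

```bash
python3 -m handwheel '[0,0,0,-0.1,0,1,1,0,0,0,-0.1,0,2,1]' |egrep 'pos|force'
```

```text
position: [0.5463, 0.0581, 0.1921]
wrist_force: [0.3, 0.1, -1.6]
```

```bash
python3 -m handwheel '[0,0,0,-0.1,0,1,1,0,0,0,-0.1,0,2,1]' |egrep 'pos|force'
```

```text
position: [0.5463, 0.0581, 0.1901]
wrist_force: [0.2, -0.3, -1.5]
```

```bash
python3 -m handwheel '[0,0,0,-0.1,0,1,1,0,0,0,-0.1,0,2,1]' |egrep 'pos|force'
```

```text
position: [0.5463, 0.0581, 0.1881]
wrist_force: [0.4, -0.3, -2.1]
```

```bash
python3 -m handwheel '[0,0,0,-0.1,0,1,1,0,0,0,-0.1,0,2,1]' |egrep 'pos|force'
```

```text
position: [0.5463, 0.0581, 0.186]
wrist_force: [-0.2, 0.3, -0.1]
```

```bash
python3 -m handwheel '[0,0,0,-0.1,0,1,1,0,0,0,-0.1,0,2,1]' |egrep 'pos|force'
```

```text
position: [0.5463, 0.0581, 0.1841]
wrist_force: [-0.1, -0.4, 0.0]
```

```bash
python3 -m handwheel '[0,0,0,-0.1,0,1,1,0,0,0,-0.1,0,2,1]' |egrep 'pos|force'
```

```text
position: [0.5463, 0.0581, 0.1821]
wrist_force: [0.1, 0.2, -1.6]
```

```bash
python3 -m handwheel '[0,0,0,-0.1,0,1,1,0,0,0,-0.1,0,2,1]' |egrep 'pos|force'
```

```text
position: [0.5463, 0.0581, 0.18]
wrist_force: [-0.5, -0.4, -2.0]
```

```bash
python3 -m handwheel '[0,0,0,-0.1,0,1,1,0,0,0,-0.1,0,2,1]' |egrep 'pos|force'
```

```text
position: [0.5463, 0.0581, 0.178]
wrist_force: [0.5, -0.0, -1.3]
```

```bash
python3 -m handwheel '[0,0,0,-0.1,0,1,1,0,0,0,-0.1,0,2,1]' |egrep 'pos|force'
```

```text
position: [0.5463, 0.0581, 0.176]
wrist_force: [1.1, -1.1, -0.7]
```

```bash
python3 -m handwheel '[0,0,0,-0.1,0,1,1,0,0,0,-0.1,0,2,1]' |egrep 'pos|force'
```

```text
position: [0.5463, 0.0581, 0.1741]
wrist_force: [0.2, 0.1, -1.5]
```

```bash
python3 -m handwheel '[0,0,0,-0.1,0,1,1,0,0,0,-0.1,0,2,1]' |egrep 'pos|force'
```

```text
position: [0.5463, 0.0581, 0.172]
wrist_force: [0.8, -0.4, -1.0]
```

```bash
python3 -m handwheel '[0,0,0,-0.1,0,1,1,0,0,0,-0.1,0,2,1]' |egrep 'pos|force'
```

```text
position: [0.5462, 0.0581, 0.17]
wrist_force: [-0.0, 0.1, 0.2]
```

```bash
python3 -m handwheel '[0,0,0,-0.1,0,1,1,0,0,0,-0.1,0,2,1]' |egrep 'pos|force'
```

```text
position: [0.5462, 0.0581, 0.168]
wrist_force: [-0.8, 0.0, -2.2]
```

```bash
python3 -m handwheel '[0,0,0,-0.1,0,1,1,0,0,0,-0.1,0,2,1]' |egrep 'pos|force'
```

```text
position: [0.5462, 0.0581, 0.166]
wrist_force: [-0.1, 0.8, -0.8]
```

```bash
python3 -m handwheel '[0,0,0,-0.1,0,1,1,0,0,0,-0.1,0,2,1]' |egrep 'pos|force'
```

```text
position: [0.5462, 0.0581, 0.164]
wrist_force: [-0.4, 0.3, -1.0]
```

```bash
python3 -m handwheel '[0,0,0,-0.1,0,1,1,0,0,0,-0.2,0,3,1]' |egrep 'pos|force'
```

```text
position: [0.5463, 0.0581, 0.1611]
wrist_force: [-0.3, 0.1, -1.4]
```

```bash
python3 -m handwheel '[0,0,0,-0.1,0,1.5,1,0,0,0,-0.2,0,3,1]' |egrep 'pos|force'
```

```text
position: [0.5461, 0.058, 0.1579]
wrist_force: [0.1, -0.2, -0.2]
```

```bash
python3 -m handwheel '[0,0,0,-0.1,0,1.5,1,0,0,0,-0.2,0,3,1,0,0,0,-0.3,0,5,1,0,0,0,-0.3,0,6.5,1]' |egrep 'pos|force'
```

```text
position: [0.546, 0.0581, 0.1514]
wrist_force: [-0.3, -0.7, -0.3]
```

```bash
python3 -m handwheel '[0,0,0,-0.1,0,1,1,0,0,0,-0.1,0,2,1]' |egrep 'pos|force'
```

```text
position: [0.5461, 0.058, 0.1495]
wrist_force: [0.4, 0.6, -2.3]
```

```bash
python3 -m handwheel '[0,0,0,0,0,1,1,0,0,0,-0.1,0,1.5,1]' |egrep 'pos|force'
```

```text
position: [0.5461, 0.0581, 0.148]
wrist_force: [-0.6, 0.2, -1.2]
```

```bash
python3 -m handwheel '[0,0,0,0,0,0.7,1,0,0,0,-0.1,0,1.4,1]' |egrep 'pos|force'; python3 -c "
from h import *
im,d,c=snap('side','s7')
i=cv2.imread('pics/s7.png');cv2.imwrite('pics/s7z.png',cv2.resize(i[110:200,230:340],None,fx=6,fy=6,interpolation=cv2.INTER_CUBIC))"
```

```text
position: [0.5461, 0.0581, 0.1467]
wrist_force: [-0.3, 1.2, -0.6]
```

View pics/s7z.png

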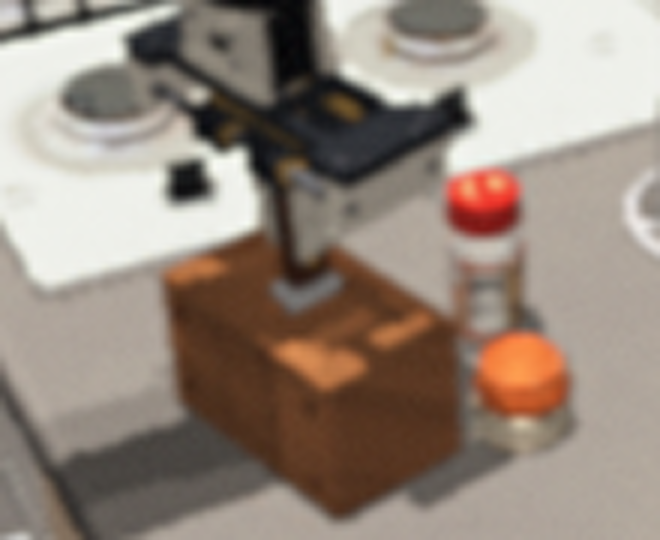

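The side view shows the guard at crop (307,288), down on the block's top. The middle gap is clear, with no resistance to about 79 mm. Now drawing out and testing the right gap.

```bash
python3 -m handwheel '[0,0,0,0.5,0,-10,1,0,0,0,1.2,0,-25,1,0,0,0,2.1,0,-45,1,0,0,0,3.3,0,-70,1,0,0,0,4.7,0,-100,1,0,0,0,5.1,0,-108,1,0,0,0,5.1,0,-108,1]'; python3 -c "
from h import *
plan([.5584,.0153,.255],15.7)
"
```

```text
clock: 20.2
position: [0.5472, 0.0582, 0.2568]
ee_rot: [3.141, -0.051, 0.276]
wrist_force: [-0.3, 0.8, -1.8]
grip_width: 0.17
pos [0.5472 0.0582 0.2568] rpy [179.99  -2.93  15.81] clk 20.2 F [-0.26  0.83 -1.81] w 0.17
turn [ 0.01 -2.93  0.11] shift mm [-1.  44.3  1.7] q [-0.32  0.25  0.2   1.85 -0.07  1.   -1.39]
```

```bash
python3 -m handwheel '[0,0,0,-0.2,20,0,1,0,0,0,-0.5,44.3,0,1,0,0,0,-0.5,44.3,0,1,0,0,0,-0.5,44.3,0,1,0,0,0,-0.5,44.3,0,1]'; python3 blade.py 8;python3 -c "
from h import *
plan([.5584,.0153,.255],15.7)
"; python3 gaps.py w8
```

```text
clock: 20.7
position: [0.5569, 0.0163, 0.2537]
ee_rot: [-3.141, -0.045, 0.277]
wrist_force: [0.1, 0.1, -1.1]
grip_width: 0.174
28 80 [ 7.9 -7.8 28.1] [13.2  7.9 36. ] mid y 0.12
45 21 [ 13.5 -10.3  45. ] [16.7  9.7 59.8] mid y 0.58
60 24 [12.8 -2.  60.3] [14.  2. 75.] mid y -0.27
75 15 [13.2 -1.2 75.3] [13.6  1.4 90. ] mid y 0.09
90 15 [13.1 -1.3 90.2] [ 13.6   1.4 103.7] mid y 0.04
105 12 [ 13.2  -1.4 106. ] [ 13.6   1.5 117. ] mid y 0.07
side 143 [-13.7  -1.7  53.4] [ 17.9   8.7 126.7]
pos [0.5572 0.0164 0.2542] rpy [-179.96   -2.65   15.9 ] clk 20.8 F [ 0.24  0.17 -0.46] w 0.175
turn [-0.04 -2.65  0.2 ] shift mm [ 0.9  1.4 -0.8] q [-0.26  0.27  0.22  1.83 -0.08  1.01 -1.29]
block ((545.751953125, 58.099666595458984), (92.14864349365234, 151.2491912841797), 15.7576322555542) 0.09471951052440603
```

View pics/w8z.png

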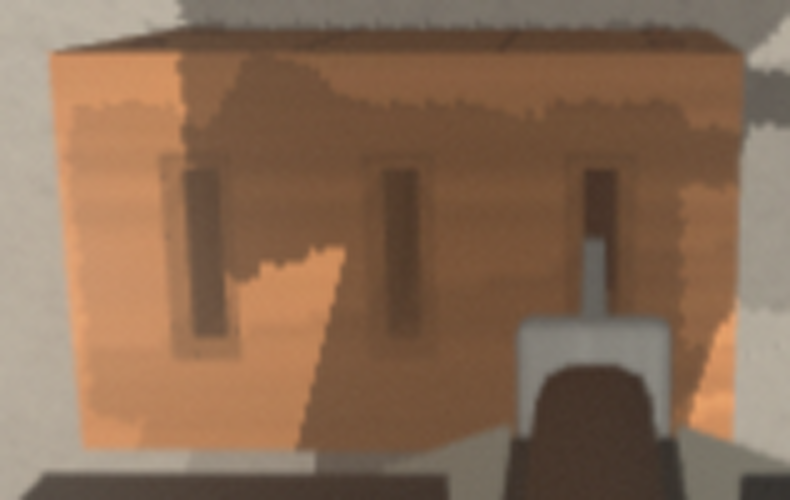

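Blade vertical and nearly over the right gap. Descending.

```bash
python3 -m handwheel '[0,0,0,0.3,1.1,10,1,0,0,0,-0.2,1.1,18,1,0,0,0,-0.4,1.1,22,1,0,0,0,-0.4,1.1,22,1]' ; python3 -c "
from h import *
plan([.5584,.0153,.2],15.7)
"
```

```text
clock: 21.2
position: [0.5577, 0.0145, 0.2315]
ee_rot: [-3.141, -0.045, 0.276]
wrist_force: [-0.9, 0.3, -1.8]
grip_width: 0.171
pos [0.5577 0.0145 0.2315] rpy [-179.98   -2.57   15.81] clk 21.2 F [-0.91  0.34 -1.82] w 0.171
turn [-0.03 -2.57  0.11] shift mm [-0.5 -0.6 31.5] q [-0.25  0.29  0.22  1.85 -0.09  0.96 -1.29]
```

```bash
python3 -m handwheel '[0,0,0,0.3,-0.5,4,1,0,0,0,0.1,-0.5,8,1,0,0,0,-0.1,-0.5,12,1,0,0,0,-0.3,-0.5,16,1,0,0,0,-0.4,-0.5,20,1,0,0,0,-0.5,-0.5,23,1,0,0,0,-0.7,-0.5,26,1,0,0,0,-0.8,-0.5,29,1,0,0,0,-0.8,-0.5,29,1]' ; python3 -c "
from h import *
plan([.5584,.0153,.2],15.7)
"
```

```text
clock: 22.1
position: [0.5587, 0.015, 0.2033]
ee_rot: [-3.141, -0.046, 0.276]
wrist_force: [-0.8, -0.0, -1.0]
grip_width: 0.173
pos [0.5587 0.015  0.2033] rpy [-179.99   -2.65   15.81] clk 22.1 F [-0.83 -0.04 -0.99] w 0.173
turn [-0.01 -2.65  0.11] shift mm [-0.3 -0.3  3.3] q [-0.25  0.33  0.22  1.88 -0.1   0.9  -1.28]
```

```bash
python3 -m handwheel '[0,0,0,-0.1,0,2,1,0,0,0,-0.2,0,4,1,0,0,0,-0.3,0,6,1,0,0,0,-0.4,0,8,1]' |egrep 'pos|force'
```

```text
position: [0.559, 0.015, 0.1956]
wrist_force: [-0.3, 0.5, -0.7]
```

```bash
python3 -m handwheel '[0,0,0,-0.1,0,1.2,1,0,0,0,-0.2,0,2.5,1]' |egrep 'pos|force'
```

```text
position: [0.5589, 0.015, 0.1931]
wrist_force: [-0.6, 0.1, -0.8]
```

```bash
python3 -m handwheel '[0,0,0,-0.1,0,1,1,0,0,0,-0.1,0,2,1]' |egrep 'pos|force'
```

```text
position: [0.5589, 0.015, 0.1912]
wrist_force: [-0.6, 0.4, -1.3]
```

```bash
python3 -m handwheel '[0,0,0,-0.1,0,1,1,0,0,0,-0.1,0,2,1]' |egrep 'pos|force'
```

```text
position: [0.5589, 0.015, 0.1892]
wrist_force: [-0.5, 0.5, -0.8]
```

```bash
python3 -m handwheel '[0,0,0,-0.1,0,1,1,0,0,0,-0.1,0,2,1]' |egrep 'pos|force'
```

```text
position: [0.5589, 0.015, 0.1872]
wrist_force: [-0.7, 0.2, -1.6]
```

```bash
python3 -m handwheel '[0,0,0,-0.1,0,1,1,0,0,0,-0.1,0,2,1]' |egrep 'pos|force'
```

```text
position: [0.5588, 0.015, 0.1852]
wrist_force: [0.2, 0.6, -1.8]
```

```bash
python3 -m handwheel '[0,0,0,-0.1,0,1,1,0,0,0,-0.1,0,2,1]' |egrep 'pos|force'
```

```text
position: [0.5589, 0.015, 0.1832]
wrist_force: [-0.4, -0.3, -0.5]
```

```bash
python3 -m handwheel '[0,0,0,-0.1,0,1,1,0,0,0,-0.1,0,2,1]' |egrep 'pos|force'
```

```text
position: [0.5588, 0.015, 0.1812]
wrist_force: [-0.3, 0.1, -1.7]
```

```bash
python3 -m handwheel '[0,0,0,-0.1,0,1,1,0,0,0,-0.1,0,2,1]' |egrep 'pos|force'
```

```text
position: [0.5588, 0.015, 0.1792]
wrist_force: [0.2, 0.6, -1.5]
```

```bash
python3 -m handwheel '[0,0,0,-0.1,0,1,1,0,0,0,-0.1,0,2,1]' |egrep 'pos|force'
```

```text
position: [0.5588, 0.015, 0.1771]
wrist_force: [-0.5, -0.5, -0.6]
```

```bash
python3 -m handwheel '[0,0,0,-0.1,0,1,1,0,0,0,-0.1,0,2,1]' |egrep 'pos|force'
```

```text
position: [0.5589, 0.015, 0.1752]
wrist_force: [-0.6, -0.2, -1.2]
```

```bash
python3 -m handwheel '[0,0,0,-0.1,0,1,1,0,0,0,-0.1,0,2,1]' |egrep 'pos|force'
```

```text
position: [0.5588, 0.015, 0.1731]
wrist_force: [1.1, 0.2, -1.2]
```

```bash
python3 -m handwheel '[0,0,0,-0.1,0,1,1,0,0,0,-0.1,0,2,1]' |egrep 'pos|force'
```

```text
position: [0.5589, 0.015, 0.1712]
wrist_force: [-1.4, 0.3, 5.2]
```

Force up by about 6 N. Holding briefly to confirm the jam.

```bash
python3 -m handwheel '[0,0,0,0,0,0.3,1,0,0,0,0,0,0.3,1]' |egrep 'pos|force'
```

```text
position: [0.5589, 0.015, 0.1713]
wrist_force: [-1.9, -1.2, 3.2]
```

Jammed, with a steady 4-5 N at about 56 mm. Drawing out straight up, then back over the middle gap.

```bash
python3 -m handwheel '[0,0,0,0.3,0,-6,1,0,0,0,0.8,0,-18,1,0,0,0,1.7,0,-38,1,0,0,0,2.8,0,-62,1,0,0,0,3.9,0,-84,1,0,0,0,3.9,0,-84,1,0,0,0,3.9,0,-84,1]'; python3 -c "
from h import *
plan([.5462,.0586,.255],15.7)
"
```

```text
clock: 25.8
position: [0.5591, 0.015, 0.2557]
ee_rot: [3.141, -0.049, 0.276]
wrist_force: [-0.7, -0.6, -1.1]
grip_width: 0.173
pos [0.5591 0.015  0.2557] rpy [179.99  -2.79  15.81] clk 25.8 F [-0.72 -0.56 -1.13] w 0.173
turn [ 0.01 -2.79  0.11] shift mm [ -0.5 -45.5   0.7] q [-0.26  0.27  0.23  1.83 -0.08  1.01 -1.29]
```

```bash
python3 -m handwheel '[0,0,0,-0.2,-20,0,1,0,0,0,-0.5,-45,0,1,0,0,0,-0.5,-45,0,1,0,0,0,-0.5,-45,0,1,0,0,0,-0.5,-45,0,1]'; python3 blade.py 9;python3 -c "
from h import *
plan([.5462,.0586,.255],15.7)
"
```

```text
clock: 26.3
position: [0.5457, 0.0572, 0.2542]
ee_rot: [3.141, -0.046, 0.275]
wrist_force: [0.5, -0.2, -1.5]
grip_width: 0.171
28 76 [ 7.9 -7.7 28. ] [13.3  7.9 36. ] mid y 0.31
45 20 [ 13.5 -10.2  45. ] [16.7  9.8 59.7] mid y -0.84
60 21 [12.9 -1.8 60.3] [14.   2.1 73.2] mid y -0.1
75 17 [12.7 -1.9 75.1] [13.7  1.5 87.1] mid y 0.08
90 16 [13.1 -1.1 90.4] [ 13.6   1.6 103.8] mid y 0.23
105 12 [ 12.9  -1.2 106.8] [ 13.5   1.7 118.6] mid y 0.25
side 143 [-14.   -3.   51.4] [ 17.1   8.3 127.9]
pos [0.546  0.057  0.2546] rpy [179.98  -2.66  15.72] clk 26.4 F [ 0.34  0.08 -1.09] w 0.171
turn [ 0.02 -2.66  0.02] shift mm [ 0.6 -1.5 -0.4] q [-0.32  0.25  0.21  1.85 -0.07  1.   -1.39]
```

View pics/w9z.png

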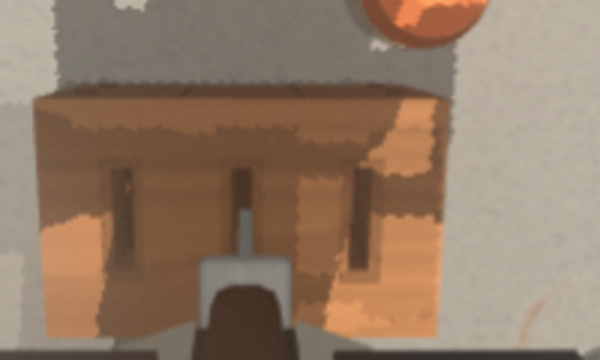

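```bash
python3 -m handwheel '[0,0,0,0,-1.2,10,1,0,0,0,-0.5,-1.2,20,1,0,0,0,-0.6,-1.2,22,1,0,0,0,-0.6,-1.2,22,1]' ; python3 -c "
from h import *
plan([.5463,.0583,.2],15.7)
"
```

```text
clock: 26.8
position: [0.5455, 0.0592, 0.2319]
ee_rot: [-3.141, -0.045, 0.276]
wrist_force: [0.5, 0.0, -0.7]
grip_width: 0.169
pos [0.5455 0.0592 0.2319] rpy [-179.99   -2.58   15.8 ] clk 26.8 F [ 0.51  0.03 -0.74] w 0.169
turn [-0.01 -2.58  0.1 ] shift mm [-0.9  1.1 31.9] q [-0.32  0.28  0.2   1.87 -0.07  0.95 -1.38]
```

```bash
python3 -m handwheel '[0,0,0,0.2,0.8,5,1,0,0,0,0,0.8,10,1,0,0,0,-0.3,0.8,15,1,0,0,0,-0.5,0.8,20,1,0,0,0,-0.7,0.8,25,1,0,0,0,-0.9,0.8,30,1,0,0,0,-1.1,0.8,35,1,0,0,0,-1.1,0.8,35,1]'; python3 -c "
from h import *
plan([.5463,.0581,.147],15.7)
"
```

```text
clock: 27.6
position: [0.5463, 0.0587, 0.1971]
ee_rot: [-3.141, -0.046, 0.276]
wrist_force: [-0.6, -0.2, -1.7]
grip_width: 0.173
pos [0.5463 0.0587 0.1971] rpy [-179.99   -2.61   15.81] clk 27.6 F [-0.6  -0.16 -1.66] w 0.173
turn [-0.01 -2.61  0.11] shift mm [-2.5  0.6 50. ] q [-0.32  0.32  0.2   1.91 -0.09  0.88 -1.37]
```

```bash
python3 -m handwheel '[0,0,0,-0.2,0.4,4,1,0,0,0,-0.4,0.4,8,1,0,0,0,-0.6,0.4,12,1,0,0,0,-0.8,0.4,16,1,0,0,0,-1,0.4,20,1,0,0,0,-1.2,0.4,24,1]'|egrep 'pos|force'
```

```text
position: [0.5469, 0.0584, 0.1736]
wrist_force: [-0.3, -0.5, -1.3]
```

```bash
python3 -m handwheel '[0,0,0,-0.2,0,4,1,0,0,0,-0.4,0,8,1,0,0,0,-0.6,0,12,1,0,0,0,-0.8,0,16,1,0,0,0,-1,0,20,1,0,0,0,-1.2,0,24,1]'|egrep 'pos|force'
```

```text
position: [0.5469, 0.0584, 0.1496]
wrist_force: [0.3, -0.1, -0.5]
```

```bash
python3 -m handwheel '[0,0,0,-0.1,0,1,1,0,0,0,-0.1,0,2,1,0,0,0,-0.1,0,3,1]'|egrep 'pos|force'
```

```text
position: [0.547, 0.0584, 0.147]
wrist_force: [-0.4, 0.9, -1.4]
```

```bash
python3 -m handwheel '[0,0,0,0,0,1,1,0,0,0,0,0,1,1]'|egrep 'pos|force'
```

```text
position: [0.5469, 0.0584, 0.1459]
wrist_force: [-0.4, -0.9, -0.9]
```

```bash
python3 -m handwheel '[0,0,0,0,0,0.8,1,0,0,0,0,0,0.8,1]'|egrep 'pos|force'; python3 -c "
from h import *
im,d,c=snap('wrist','w10');w=cloud(d,c)
m=(w[...,2]>.09)&(w[...,2]<.12)&(abs(w[...,0]-.56)<.02)&(abs(w[...,1]-.06)<.02);
cv2.imwrite('pics/w10z.png',cv2.resize(im[120:260,240:440,::-1],None,fx=4,fy=4,interpolation=cv2.INTER_CUBIC))
i=snap('side','s10')[0][:,:,::-1];cv2.imwrite('pics/s10z.png',cv2.resize(i[110:200,230:340],None,fx=6,fy=6,interpolation=cv2.INTER_CUBIC))
P=w[m];print(len(P),np.percentile(P[:,2],[2,50,90,98]))"
```

```text
position: [0.5469, 0.0584, 0.1451]
wrist_force: [0.4, 0.2, -1.7]
2335 [0.09270448 0.09518637 0.10372482 0.11535077]
```

View pics/w10z.png

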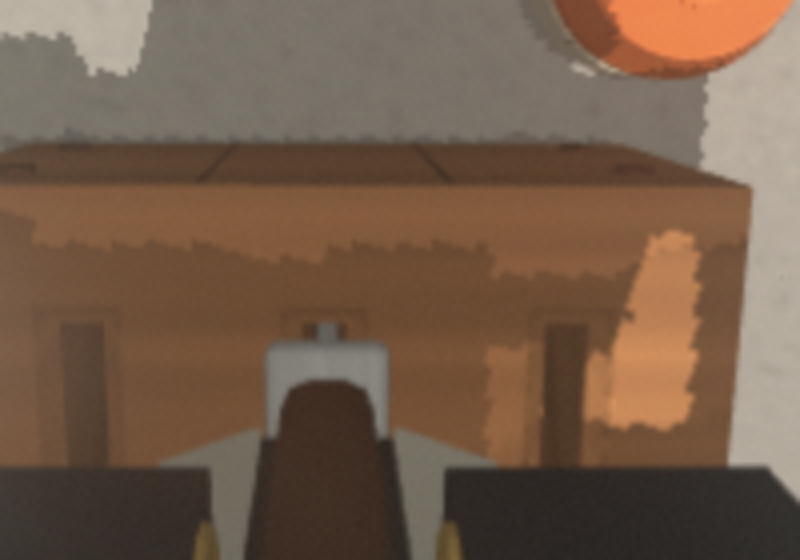

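View pics/s10z.png

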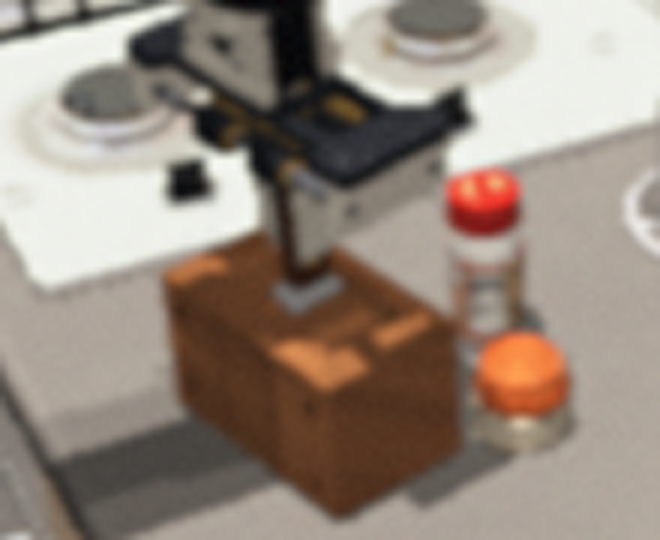

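```bash
python3 -c "
from h import *
im,d,c=load('w10');w=cloud(d,c)
for u,v in((310,210),(334,210),(310,215),(334,218),(300,190),(340,185)):print((u,v),w[v,u].round(4))
"; python3 -m handwheel '[0,0,0,0,0,0.8,1,0,0,0,0,0,0.8,1]'|egrep 'pos|force'
```

```text
(310, 210) [0.559  0.0701 0.1034]
(334, 210) [0.5636 0.0539 0.1033]
(310, 215) [0.5556 0.0691 0.1037]
(334, 218) [0.5579 0.0522 0.1032]
(300, 190) [0.569  0.0806 0.0945]
(340, 185) [0.5804 0.054  0.0952]
position: [0.5472, 0.0584, 0.1445]
wrist_force: [0.2, 0.3, 0.3]
```

The guard's top reads 8.4 mm above the block's top, against 8 mm when fully home, so the knife is seated within about 0.5 mm. Releasing.

```bash
python3 -m handwheel '[0,0,0,0,0,0,0.4,0,0,0,0,0,0,0,0,0,0,0,0,0,-0.3,0,0,0,0,0,0,-0.3,0,0,0,0,0,0,-0.3,0,0,0,0,0,0,-0.3]' 20; python3 -c "
from h import *
im,d,c=snap('wrist','w11')
cv2.imwrite('pics/w11z.png',cv2.resize(im[120:300,220:460,::-1],None,fx=3,fy=3,interpolation=cv2.INTER_CUBIC))"
```

```text
clock: 30.4
position: [0.547, 0.0584, 0.1443]
ee_rot: [-3.142, -0.047, 0.276]
wrist_force: [-0.3, 0.1, -0.3]
grip_width: 0.628
```

View pics/w11z.png

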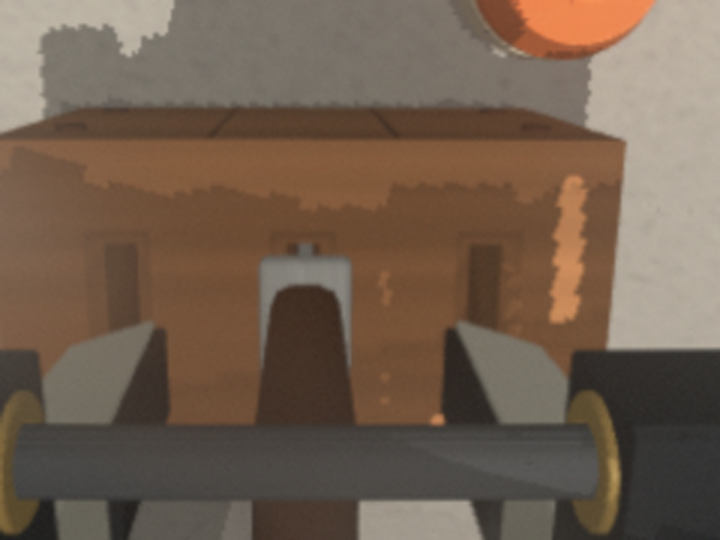

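The jaws are well clear on both sides. Raising.

```bash
python3 -m handwheel '[0,0,0,0.5,0,-10,-0.3,0,0,0,1.2,0,-25,-0.3,0,0,0,2.4,0,-50,-0.3,0,0,0,4.2,0,-90,-0.3,0,0,0,6.6,0,-140,-0.3,0,0,0,7.1,0,-150,-0.3,0,0,0,7.1,0,-150,-0.3,0,0,0,7.1,0,-150,-0.3]'
python3 - <<'E'
from h import *
s=sense();im,d,c=snap('wrist','w12');w=cloud(d,c)
snap('side','s12');snap('top','t12')
for n in('w12','s12','t12'):
  _,d,c=load(n);w=cloud(d,c)
  for lo,hi in((.176,.195),(.15,.176),(.12,.15),(.098,.112)):
    m=(w[...,2]>lo)&(w[...,2]<hi)&(abs(w[...,0]-.546)<.035)&(abs(w[...,1]-.058)<.03);P=w[m]
    if len(P)>4:print(n,lo,len(P),cv2.minAreaRect((P[:,:2]*1000).astype(np.float32)),P[:,2].max().round(4))
def old(n,n2):
  a,d,c=load(n);b,d2,c2=load(n2);return cv2.absdiff(a,b)
i=cv2.imread('pics/s12.png');cv2.imwrite('pics/s12z.png',cv2.resize(i[100:300,200:440],None,fx=3,fy=3,interpolation=cv2.INTER_CUBIC))
cv2.imwrite('pics/w12z.png',im[:,:,::-1])
# bystanders, top view before/after
for n in('top0','t12'):
  _,d,c=load(n);w=cloud(d,c)
  for nm,x,y,lo,hi in(('tin',.47,-.17,.02,.05),('timer',.65,.004,.03,.07),('spice',.673,.093,.09,.115),('jar',.685,-.413,.09,.11),('mug',.62,-.47,.08,.11)):
    m=(w[...,2]>lo)&(w[...,2]<hi)&(np.hypot(w[...,0]-x,w[...,1]-y)<.055);print(n,nm,m.sum(),w[m][:,:2].mean(0).round(4))
print(s['position'],s['clock'],s['wrist_force'])
E
```

```text
clock: 31.25
position: [0.5464, 0.0583, 0.2939]
ee_rot: [-3.141, -0.046, 0.276]
wrist_force: [-0.6, 0.6, -1.2]
grip_width: 0.649
w12 0.176 389 ((547.8229370117188, 58.55645751953125), (24.417102813720703, 14.690887451171875), 15.357029914855957) 0.1851
w12 0.15 76 ((557.3388061523438, 61.16398620605469), (4.933064937591553, 15.670331954956055), 15.801627159118652) 0.176
w12 0.12 63 ((557.40966796875, 60.83921813964844), (4.932458400726318, 15.688112258911133), 12.899569511413574) 0.1494
w12 0.098 166 ((547.6990356445312, 58.47053909301758), (32.552494049072266, 21.333410263061523), 15.65157699584961) 0.111
s12 0.176 31 ((548.919189453125, 56.489742279052734), (21.439193725585938, 16.5180606842041), 12.968525886535645) 0.1853
s12 0.15 57 ((546.5221557617188, 50.877227783203125), (17.942224502563477, 25.764907836914062), 64.65480041503906) 0.1758
s12 0.12 61 ((547.9113159179688, 49.50532913208008), (14.828507423400879, 26.324495315551758), 84.28518676757812) 0.149
s12 0.098 60 ((545.801513671875, 56.82948684692383), (70.18653869628906, 48.2774658203125), 7.955110549926758) 0.1116
t12 0
[... 158 characters left out ...]
, (4.226836204528809, 15.334108352661133), 29.685806274414062) 0.1743
t12 0.12 15 ((538.75439453125, 52.383506774902344), (7.607489585876465, 17.911746978759766), 51.09971237182617) 0.1492
t12 0.098 64 ((535.6690063476562, 59.29808807373047), (49.83779525756836, 57.070369720458984), 1.53769052028656) 0.1089
top0 tin 493 [ 0.4687 -0.165 ]
top0 timer 210 [0.6505 0.0038]
top0 spice 153 [0.6749 0.0965]
top0 jar 278 [ 0.6842 -0.4126]
top0 mug 123 [ 0.627  -0.4849]
t12 tin 496 [ 0.4687 -0.1649]
t12 timer 174 [ 6.512e-01 -1.000e-04]
t12 spice 153 [0.6745 0.0969]
t12 jar 274 [ 0.684  -0.4127]
t12 mug 126 [ 0.627  -0.4874]
[0.54636172 0.05834855 0.29386324] 31.25 [-0.60782553  0.60705693 -1.1684382 ]
```

View pics/s12z.png

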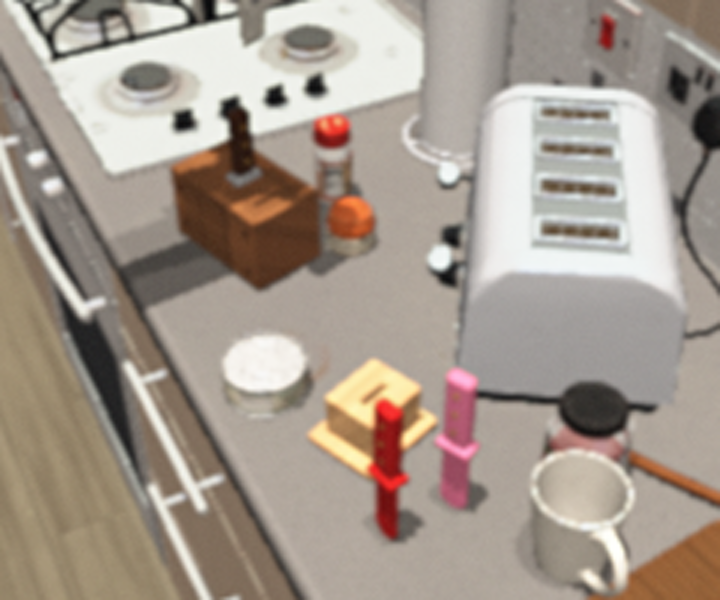

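View pics/w12z.png

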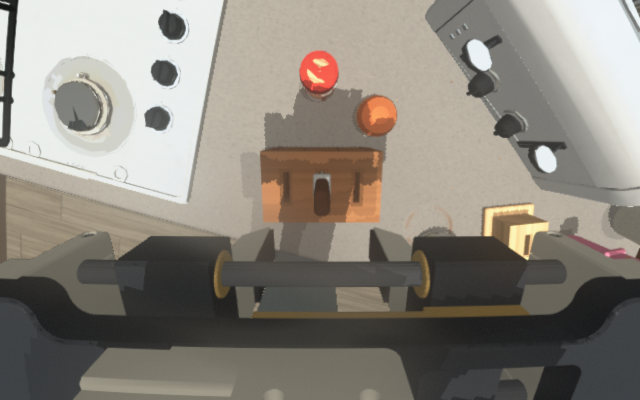

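The knife stands in the middle gap. The handle-top and guard centres agree within 0.2 mm, and the handle top is at z = 0.185 (0.184 when fully home). The bystanders are in place. Handing in.

```bash
python3 -c "
from workcell import *
print(hand_in())"
```

```text
the job is handed in; nothing more can be done
None
```

I tested all three gaps from left to right, and the palette knife now stands released and upright in the middle gap, the only clear one. I handed the job in at about 31 s of the 70 s allowed.

- **Left gap:** jammed with the tip about 38 mm down. I batched several steps here and pressed to about 27 N before backing off. That is under the 40 N limit but more than the 4–5 N needed, and it pivoted the knife about 2.7° in the jaws. I corrected this with a wrist turn and a firmer grip.
- **Middle gap:** clear, with no resistance to about 79 mm.
- **Right gap:** jammed at about 56 mm with 4–6 N.

**Last checks**
- **Fit in the gap:** the handle-top and guard centres agree within 0.2 mm, so the knife is upright. The handle top is at z = 0.185 (0.184 when fully home), and the guard is within about 0.5 mm of the block's top.
- **Gripper:** open, about 0.11 m above the guard, and touching nothing.
- **Bystanders:** the tin, spice jar, glass jar and mug are within 3 mm of their starting places. The egg timer measured about 4 mm off, probably because the gripper partly hid it. I did not re-measure the fork, but the arm never went near it.

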